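# Fetch the hub from behind the tall workpieces for marking

### The arm

A 6-joint arm with a two-finger parallel gripper is mounted at the origin on the work surface. World frame = base frame: x ahead of the robot, y to its left, z up, the work surface at z = 0. Lengths are in m, angles in rad, forces in N, time in s.
With the tool pointing down it reaches from about 0.35 to 0.975 m from the base axis. Payload 4.9 kg.
Tool frame: the origin (TCP) lies on the centre line of the jaws, within the pads' length; the fingertips stand 8 mm ahead of it and the grasp point (between the pads) lies 11 mm behind it; z points along the fingers, y is the line along which they close (so a half turn about z gives the same grasp; the last joint's range is limited). The gripper opens to 85 mm and grips with 20 to 120 N. Pads are 22 mm wide; open, the fingers measure 114 mm over their backs; the gripper's body (76 mm by 85 mm) begins 54 mm behind the grasp point. The pads swing forward as they close: fully open they stand 13 mm farther back than shut.
Start: joints at [1.036, 0.053, 1.613, -0, 1.476, -0.119], TCP at [0.252, 0.572, 0.239] pointing down, gripper open.
Joint ranges: [-3.01, 3.01], [-1.01, 2.22], [0.06, 2.58], [-1.02, 4.17], [0.09, 2.62], [-3.14, 3.14]. Speed limits (rad/s): [2.57, 2.57, 3.14, 3.14, 3.14, 3.14].

### API

Orientations are given as a rotation vector (axis times angle).
In Python, from station import ctrl gives the robot as it stands.
- The arm moves only by the shell command python3 -m jog [FORCE], which reads ROWS from standard input. ROWS is a JSON object with one list for each field, all of the same length, 1 to 20, a row being the entries at one place: aperture (the finger opening in m), sx, sy, sz (the shift in normalised numbers (1 is 1 m)), drx, dry, drz (a rotation vector in normalised numbers (1 is pi rad)); each row is the pose to reach, as a shift and turn from the pose commanded when the command began, along the tool's axes at that moment; what a row does not reach only later rows make up. A row lasts 1/12 s, in which the tool goes at most 0.0417 m and 0.125 rad, less where a joint would pass 70% of its speed; a pose out of reach is approached as far as the arm can. The fingers move at their own pace and stop on an object; FORCE is the grip in N (left out, the last holds). Time passes only in rows, so rows that do not move let the fingers close. It prints the time, the measured TCP pose, the force, the opening and the grip force at its end. A shift or turn number past 1, either way, is cut back to 1. Input that does not fit is refused with a message, and nothing moves.
- ctrl.get_obs(): the state, without advancing time (a new reading comes with each control period).
- ctrl.get_image(name): name is "side" or "top"; returns the picture (384x512x3 uint8, red, green, blue); there is no depth.
- ctrl.camera_params(name): a dict with "fx", "fy", "cx", "cy" (pixels), "T" (4x4, takes a point from camera to world coordinates). Camera axes: x right, y down, z forward; pixel columns grow to the right and rows downward; lengths in m; the calibration is good to about 2 mm. A picture is of the moment at which its call begins. camera_params takes no time and is no camera call.
- ctrl.finish_job(): hands the job in; it is judged then, once.
Trained networks look in the newest picture that a camera, given by its name, has taken for a name from the list of things; names that differ only in an ending like _2 or _b are one class to them, and where a whole thing is asked for, a point or a joint stands for the part that bears it (a point fixed in the world has none). Each returns a list of dicts, best first, with "p" (0 to 1); they miss things now and then, are a little off and sometimes report something else, mostly with a low value. They report only what shows in the picture. A call takes as long as a camera call. They do not tell look-alikes from the thing itself.
- ctrl.find_in(camera, thing): "extent" ([left, top, right, bottom] in pixels, round what is visible of it).
- ctrl.cut_out(camera, thing): "mask" (384x512 bool, what is visible of it) and "extent" ([left, top, right, bottom] in pixels, round what is visible of it).
- ctrl.tip_of(camera, thing): "xy" ([column, row] in pixels: a listed point, or the origin of a listed thing).
The state is a dict: "t": time; "q": joint angles; "dq": joint speeds; "effort": joint torques, N m; "tool_pos": TCP position; "tool_rot": TCP orientation; "contact_force": force on the tool from outside, world axes, zero at the start; "wrist_torque": the same for the moment, N m; "opening": finger opening in m; "grip_force": force on a finger pad.
Only numpy, scipy, OpenCV 4.12 (cv2) and the standard library are available. Lean on these libraries where they do the work, as an engineer would, in place of code of your own. Each camera call takes 0.05 s, during which the arm holds its last target. There are 200 camera calls.

### The job

At the laser marking bench, the flat round steel hub stands on the perforated plate, hemmed in by three tall workpieces; first stand all three upright in the grey side tray, then put the hub flat on the middle of the round black marking pad, and after that put each tall piece back upright on the very spot where it stood at the start. Set things down rather than dropping them, let nothing topple, and leave the little brass collar and the caliper lying where they are.

Things in the scene. Friction and masses are not known exactly. Their poses are not given: they have to be found in the camera images.
- hub: Flat round solid steel hub, 60 mm diameter, 30 mm high, about 0.55 kg, black bore mark and four small black dots on top. Origin at the centre of its underside, z up. Stands on the plate near its far side, with a tall piece on its left, on its right and on the robot's side, centres about 70 to 90 mm from the hub's.
- tube: Tall round steel tube standing upright, open at the top: outer diameter 48 mm, wall 5 mm, 110 mm high, about 0.45 kg. Origin at the centre of its underside, z along the tube. Starts at one of the three places round the hub (shuffled).
- bar: Tall square aluminium profile standing upright, 40 x 40 mm, 110 mm high, about 0.4 kg, with a dark groove down each side. Origin at the centre of its underside, x and y square to its sides, z along its length. Starts at one of the three places round the hub (shuffled).
- shaft: Tall stepped round steel shaft standing upright on its wide end: 50 mm diameter up to 20 mm, 36 mm diameter up to 55 mm, 24 mm diameter up to the top at 110 mm; about 0.5 kg. Origin at the centre of its underside, z along its axis. Starts at one of the three places round the hub (shuffled).
- plate: Fixed perforated plate of dark grey anodised metal 280 mm (x) by 240 mm (y), 12 mm thick, its top 12 mm above the table; a steel fence 14 mm thick stands on it along its far (+x) edge, centred at x = 128 mm, rising 20 mm above the plate's top. Origin at the centre of its underside; x points away from the robot, y to the left.
- tray: Fixed shallow grey plastic tray, the side area, 250 mm (x) by 130 mm (y), walls 5 mm thick and 16 mm high, floor 5 mm above the table, inside 240 by 120 mm. Origin at the centre of its underside; x is its long axis. Left or right of the plate (changes from start to start, the pad is then on the other side).
- pad: Fixed marking pad: a black rubber disc of 100 mm diameter on a square aluminium base 130 x 130 mm, the disc's top 20 mm above the table. Origin at the centre of the underside, on the disc's axis. On the other side of the plate from the tray.
- collar: Bystander: small brass ring, 30 mm outer diameter, 12 mm high, lying on a far corner of the plate. Origin at the centre of its underside.
- caliper: Bystander: steel caliper with a black body, lying along y on the robot's side of the plate, beam 160 mm long and 12 mm wide, its black body 30 x 45 mm, at most 13 mm high. Origin under the middle of its beam.
Mind the look-alikes: they are no part of the job. What is shaped like the shaft but blue or pink is not meant. What is shaped like the bar but purple is not meant.

How it is judged:
By the outcome, as a careful person would: the job done as asked, in the order asked, and still so for the second after the job is handed in, with the robot touching nothing.
It also fails if it takes over 138 s, if anything falls off the work surface, if the arm or the gripper's body presses on something with over 40 N, if the wrist force passes 120 N, or if a joint passes its speed limit or range.

## Working session

There is one attempt and no reset: what is moved stays moved. The work goes in short steps, Python scripts to look and compute and a shell command to move; the robot and the scene stay as the last step left them, time stands still between calls to the robot, and variables do not carry over. Pictures are saved under pics/ and viewed, at most 14 in all, crops included, and the job is handed in when it is done.

```bash
mkdir -p pics; ls; python3 - <<'E'
from station import ctrl
import cv2,numpy as np
np.set_printoptions(precision=4,suppress=True)
for n in("side","top"):
    im=ctrl.get_image(n); cv2.imwrite(f"pics/{n}0.png",im[:,:,::-1]); print(n,ctrl.camera_params(n))
o=ctrl.get_obs(); print(o)
E
```

```text
pics
side {'fx': 495.1035757630706, 'fy': 495.1035757630706, 'cx': 264.2078586589371, 'cy': 187.5204079828328, 'T': array([[ 0.9971, -0.0395,  0.0656,  0.534 ],
       [-0.0757, -0.6411,  0.7637, -0.8425],
       [ 0.0119, -0.7664, -0.6422,  0.7514],
       [ 0.    ,  0.    ,  0.    ,  1.    ]])}
top {'fx': 439.7251316722317, 'fy': 439.7251316722317, 'cx': 260.314436758187, 'cy': 190.32673137418817, 'T': array([[-0.1211, -0.9718,  0.2023,  0.3554],
       [-0.9926,  0.1196, -0.0197,  0.0056],
       [-0.0051, -0.2032, -0.9791,  1.1625],
       [ 0.    ,  0.    ,  0.    ,  1.    ]])}
{'t': 0.1, 'q': array([ 1.036 ,  0.0533,  1.6141, -0.    ,  1.476 , -0.119 ]), 'dq': array([ 0.0001, -0.0017, -0.0017,  0.002 ,  0.0002,  0.0002]), 'effort': array([  0.0005, -39.4902, -37.1363,  -0.0001,   0.0039,  -0.    ]), 'tool_pos': array([0.2522, 0.5713, 0.2382]), 'tool_rot': array([-0.6483, -3.0734,  0.0028]), 'contact_force': array([ 0.5158, -0.1896, -0.1254]), 'wrist_torque': array([-0.0019, -0.0412, -0.0254]), 'grip_force': 0.0, 'opening': 0.0855349817940223}
```

View pics/side0.png

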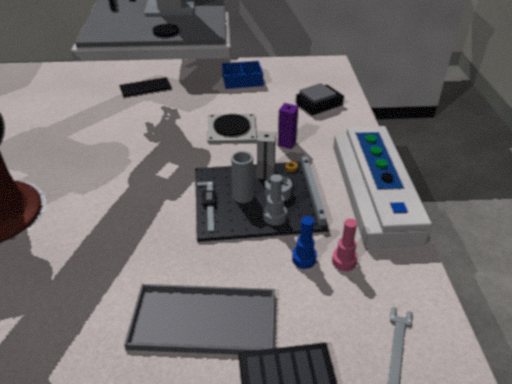

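View pics/top0.png

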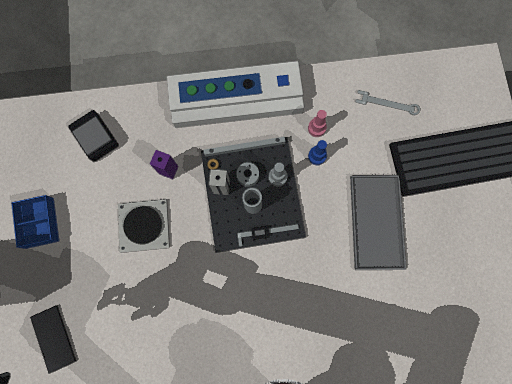

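The side view shows the tube at (243,178) on the robot's side of the hub, the bar at (266,155) on its left and the grey shaft at (275,200) on its right. The hub is at (285,187), the tray at (203,318) on the right and the pad at (232,125) on the left.

Candidates:
- **Shaft:** grey at side (275,200), blue at (305,245), pink at (345,245). The grey steel one on the plate fits.
- **Bar:** aluminium at (266,155), purple at (288,125). The aluminium one on the plate fits.

I'll confirm both in an enlarged crop.

```bash
python3 - <<'E'
from station import ctrl
import cv2,numpy as np,pickle
S=cv2.imread("pics/side0.png")[115:255,180:370]; T=cv2.imread("pics/top0.png")[130:250,195:310]
S=cv2.resize(S,None,fx=4,fy=4,interpolation=cv2.INTER_CUBIC)
T=cv2.resize(T,None,fx=5,fy=5,interpolation=cv2.INTER_CUBIC)
cv2.imwrite("pics/s1.png",S);cv2.imwrite("pics/t1.png",T)
D={}
for c in("side","top"):
    ctrl.get_image(c)
    for n in "hub tube bar shaft plate tray pad collar caliper".split():
        r=ctrl.cut_out(c,n); D[c,n]=r
        t=ctrl.tip_of(c,n); D[c,n,'t']=t
        print(c,n,[(round(a['p'],2),[int(v) for v in a['extent']]) for a in r],[(round(a['p'],2),np.round(a['xy'],1).tolist()) for a in t])
pickle.dump(D,open("d.pkl","wb"))
E
```

```text
side hub [(0.67, [267, 178, 290, 200]), (0.59, [126, 284, 276, 354]), (0.35, [196, 157, 329, 242])] [(0.86, [280.9, 194.9])]
side tube [(0.74, [232, 150, 253, 203])] [(0.83, [244.3, 199.1]), (0.29, [274.9, 218.8])]
side bar [(0.85, [257, 132, 278, 179]), (0.67, [279, 104, 299, 149])] [(0.92, [264.2, 175.9]), (0.92, [286.3, 145.9]), (0.17, [259.2, 199.7])]
side shaft [(0.97, [330, 217, 360, 269]), (0.77, [266, 173, 285, 223]), (0.64, [294, 216, 320, 267])] [(0.84, [342.2, 261.8]), (0.75, [279.6, 215.6]), (0.7, [306.1, 259.8])]
side plate [(0.77, [194, 156, 327, 242])] [(0.95, [254.9, 199.6])]
side tray [(0.59, [122, 284, 276, 357])] [(0.6, [202.4, 320.2])]
side pad [(0.55, [205, 115, 261, 142])] [(0.76, [227.9, 129.2])]
side collar [] [(0.55, [290.5, 166.7]), (0.48, [257.4, 199.6])]
side caliper [(0.91, [200, 184, 216, 232])] [(0.86, [209.6, 208.2])]
top hub [(0.68, [238, 161, 261, 185]), (0.17, [202, 138, 306, 251])] [(0.56, [249.1, 176.7])]
top tube [(0.65, [245, 187, 259, 212])] [(0.6, [254.5, 202.4])]
top bar [(0.86, [207, 168, 231, 196]), (0.81, [148, 148, 179, 177])] [(0.79, [222.3, 185.2]), (0.73, [166.2, 168.5])]
top shaft [(0.91, [307, 141, 330, 162]), (0.85, [305, 110, 324, 133]), (0.68, [267, 162, 286, 186])] [(0.92, [313.5, 124.4]), (0.87, [315.6, 158.9]), (0.59, [278.1, 178.0])]
top plate [(0.78, [201, 136, 307, 252])] [(0.79, [253.2, 195.1])]
top tray [(0.75, [347, 175, 408, 267])] [(0.57, [373.2, 221.2])]
top pad [(0.79, [121, 201, 168, 253])] [(0.82, [143.2, 223.8]), (0.52, [210.6, 161.1])]
top collar [(0.38, [207, 156, 217, 170])] [(0.39, [208.9, 167.4])]
top caliper [(0.87, [235, 228, 300, 247])] [(0.8, [270.0, 230.6])]
```

View pics/s1.png

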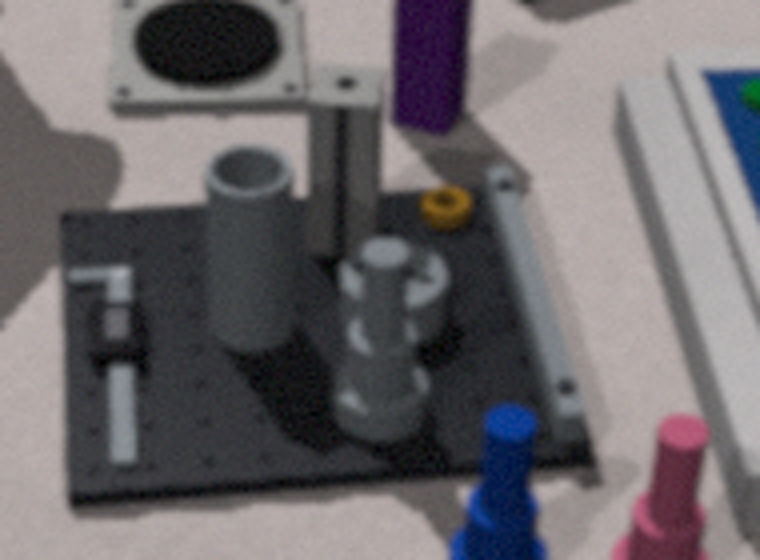

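View pics/t1.png

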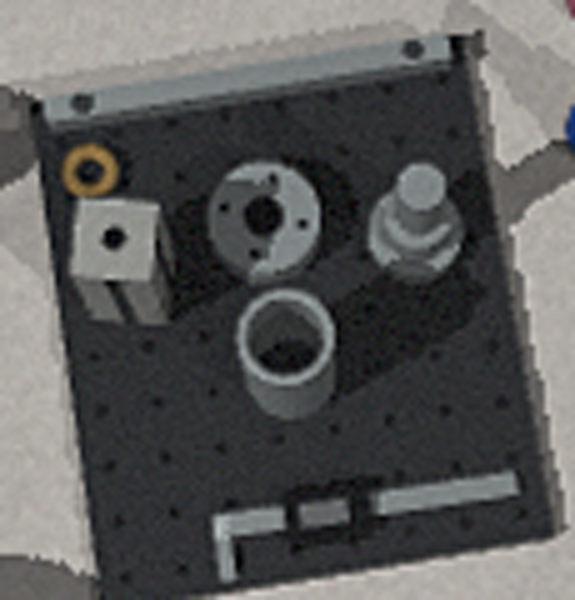

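The crops confirm the grey steel shaft, right of the hub at side (275,200), and the aluminium bar, left of it at side (266,155). The tube's rim centre is at top (252,197) and the hub's bore at top (248,173). Next I triangulate the top centres.

```bash
cat > h.py <<'E'
from station import ctrl
import numpy as np,cv2
from scipy.optimize import least_squares
np.set_printoptions(precision=4,suppress=True)
C={n:ctrl.camera_params(n) for n in("side","top")}
def proj(n,P):
    c=C[n];P=np.atleast_2d(P);q=(P-c["T"][:3,3])@c["T"][:3,:3]
    return np.c_[c["fx"]*q[:,0]/q[:,2]+c["cx"],c["fy"]*q[:,1]/q[:,2]+c["cy"]]
def tri(s,t):
    r=least_squares(lambda p:np.r_[proj("side",p)[0]-s,proj("top",p)[0]-t],[.5,0,.1]);return r.x,r.fun
def onz(n,px,z):
    return least_squares(lambda p:proj(n,[p[0],p[1],z])[0]-px,[.5,0]).x
sc=lambda u,v:np.array([180+(u+.5)/4-.5,115+(v+.5)/4-.5])
tc=lambda u,v:np.array([195+(u+.5)/5-.5,130+(v+.5)/5-.5])
E
python3 - <<'E'
from h import *
import pickle
for n,s,t in[("tube",(249,172),(286,336)),("bar",(346,83),(114,237)),("shaft",(386,251),(422,186)),("hub",(396,277),(264,217)),("collar",(446,200),(91,170))]:
    x,f=tri(sc(*s),tc(*t));print(n,x,f)
for n,q,zz in[("bar top corners",[(78,199),(158,202),(155,281),(72,279)],.122),("plate fence ends",[(45,110),(450,45)],.032)]:
    print(n,[onz("top",tc(*p),zz) for p in q])
D=pickle.load(open("d.pkl","rb"))
for n in("plate","tray","pad"):
  for c in("side","top"):
    m=D[c,n][0]['mask'].astype(np.uint8); k=max(cv2.findContours(m,0,1)[0],key=cv2.contourArea)
    ap=cv2.approxPolyDP(cv2.convexHull(k),4,True)[:,0]
    z={"plate":.012,"tray":.016,"pad":.02}[n]
    print(n,c,ap.tolist(),[onz(c,p,z).round(3).tolist() for p in ap])
E
```

```text
tube [0.5577 0.0071 0.1225] [-0.2555  0.0679 -0.0693 -0.2911]
bar [0.6157 0.0842 0.1252] [-0.1785  0.0524 -0.0402 -0.1961]
shaft [ 0.6236 -0.0674  0.1249] [-0.4049  0.118  -0.1033 -0.4978]
hub [0.6387 0.0113 0.0422] [-0.4845  0.1414 -0.1192 -0.576 ]
collar [0.6787 0.1001 0.0274] [-0.2569  0.0792 -0.0548 -0.2923]
bar top corners [array([0.6372, 0.0999]), array([0.6309, 0.0613]), array([0.5918, 0.0669]), array([0.5977, 0.1067])]
plate fence ends [array([0.7126, 0.1208]), array([ 0.7221, -0.0991])]
plate side [[308, 157], [328, 231], [197, 240], [196, 168]] [[0.729, 0.149], [0.733, -0.114], [0.459, -0.122], [0.449, 0.121]]
plate top [[286, 137], [305, 236], [217, 251], [202, 151]] [[0.733, -0.105], [0.458, -0.119], [0.447, 0.114], [0.721, 0.127]]
tray side [[124, 342], [143, 283], [274, 290], [274, 337], [269, 348], [207, 354], [126, 349]] [[0.344, -0.356], [0.361, -0.232], [0.605, -0.264], [0.596, -0.364], [0.586, -0.384], [0.483, -0.388], [0.349, -0.37]]
tray top [[395, 175], [400, 183], [405, 267], [356, 268], [350, 179]] [[0.59, -0.38], [0.567, -0.39], [0.348, -0.362], [0.36, -0.236], [0.594, -0.259]]
pad side [[254, 116], [255, 140], [208, 141], [210, 115]] [[0.604, 0.338], [0.599, 0.22], [0.478, 0.223], [0.482, 0.35]]
pad top [[165, 201], [168, 246], [121, 252], [118, 206]] [[0.594, 0.236], [0.475, 0.238], [0.474, 0.36], [0.595, 0.361]]
```

```bash
cat >> h.py <<'E'
from scipy.spatial.transform import Rotation as R
def plan(*targets,yaw=-9):
    o=ctrl.get_obs();M=R.from_rotvec(o["tool_rot"]).as_matrix()
    c,s=np.cos(np.radians(yaw)),np.sin(np.radians(yaw))
    G=np.array([[-s,c,0],[c,s,0],[0,0,-1]]).T
    print("t",o["t"],"pos",o["tool_pos"],"rot",R.from_matrix(M.T@G).as_rotvec(),"open",round(o["opening"],4),"grip",o["grip_force"],"F",o["contact_force"])
    for t in targets: print(t,"->",M.T@(np.array(t)-o["tool_pos"]))
E
python3 - <<'E'
from h import *
plan((.5577,.0071,.2),(.5577,.0071,.086))
E
```

```text
t 2.0 pos [0.2525 0.5717 0.2393] rot [ 0.0001 -0.0001  1.312 ] open 0.0853 grip 0.0 F [0.7094 0.1247 0.2697]
(0.5577, 0.0071, 0.2) -> [-0.5073 -0.3932  0.0393]
(0.5577, 0.0071, 0.086) -> [-0.5073 -0.3932  0.1533]
```

Units first: turns go in shares of pi rad. So 1.312 rad / 3.1416 = 0.4176.

```bash
echo '{"aperture":[0.085,0.085,0.085,0.085,0.085,0.085,0.085,0.085,0.085,0.085,0.085,0.085,0.085,0.085,0.085,0.085,0.085,0.085,0.085,0.085],"sx":[-0.507,-0.507,-0.507,-0.507,-0.507,-0.507,-0.507,-0.507,-0.507,-0.507,-0.507,-0.507,-0.507,-0.507,-0.507,-0.507,-0.507,-0.507,-0.507,-0.507],"sy":[-0.393,-0.393,-0.393,-0.393,-0.393,-0.393,-0.393,-0.393,-0.393,-0.393,-0.393,-0.393,-0.393,-0.393,-0.393,-0.393,-0.393,-0.393,-0.393,-0.393],"sz":[0.039,0.039,0.039,0.039,0.039,0.039,0.039,0.039,0.039,0.039,0.039,0.039,0.039,0.039,0.039,0.039,0.039,0.039,0.039,0.039],"drx":[0,0,0,0,0,0,0,0,0,0,0,0,0,0,0,0,0,0,0,0],"dry":[0,0,0,0,0,0,0,0,0,0,0,0,0,0,0,0,0,0,0,0],"drz":[0.4176,0.4176,0.4176,0.4176,0.4176,0.4176,0.4176,0.4176,0.4176,0.4176,0.4176,0.4176,0.4176,0.4176,0.4176,0.4176,0.4176,0.4176,0.4176,0.4176]}' | python3 -m jog 60; python3 - <<'E'
from h import *
plan((.5577,.0071,.086))
for n in("side","top"):
    cv2.imwrite(f"pics/{n}a.png",ctrl.get_image(n)[:,:,::-1])
a=cv2.imread("pics/sidea.png")[60:260,170:370]; b=cv2.imread("pics/topa.png")[110:260,180:330]
o=np.hstack([cv2.resize(a,(400,400)),cv2.resize(b,(400,400))]);cv2.imwrite("pics/a.png",o)
E
```

```text
t: 3.67
tool_pos: [0.5571, 0.0086, 0.2004]
tool_rot: [-2.387, -2.042, -0.0]
contact_force: [0.4, 0.3, 1.3]
opening: 0.0849
grip_force: 0.0
t 3.6667 pos [0.5571 0.0086 0.2004] rot [-0.0001 -0.0003  0.0016] open 0.0849 grip 0.0 F [0.4478 0.2855 1.2684]
(0.5577, 0.0071, 0.086) -> [-0.0014  0.0009  0.1144]
```

View pics/a.png

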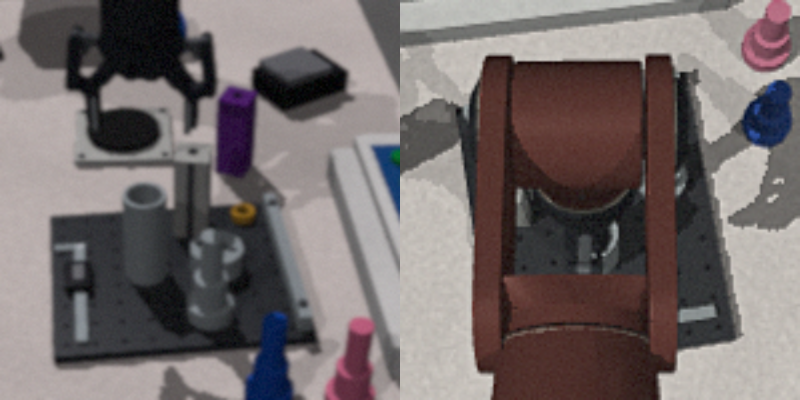

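The open fingers, at about (95,115) and (190,115) in the left crop, straddle the tube at (145,190). I'll descend and close.

```bash
echo '{"aperture":[0.085,0.085,0.085,0.085,0.085,0.04,0.04,0.04,0.04,0.04,0.04,0.04,0.04],"sx":[-0.001,-0.001,-0.001,-0.001,-0.001,-0.001,-0.001,-0.001,-0.001,-0.001,-0.001,-0.001,-0.001],"sy":[0.001,0.001,0.001,0.001,0.001,0.001,0.001,0.001,0.001,0.001,0.001,0.001,0.001],"sz":[0.04,0.08,0.114,0.114,0.114,0.114,0.114,0.114,0.114,0.114,0.114,0.114,0.114],"drx":[0,0,0,0,0,0,0,0,0,0,0,0,0],"dry":[0,0,0,0,0,0,0,0,0,0,0,0,0],"drz":[0,0,0,0,0,0,0,0,0,0,0,0,0]}' | python3 -m jog 60; python3 - <<'E'
from h import *
plan()
E
```

```text
t: 4.85
tool_pos: [0.5598, 0.0062, 0.0899]
tool_rot: [2.387, 2.039, 0.004]
contact_force: [-3.5, 1.6, 8.5]
opening: 0.0476
grip_force: 60.5
t 4.85 pos [0.5598 0.0062 0.0899] rot [ 0.0032 -0.0003  0.0002] open 0.0476 grip 60.53617370616848 F [-3.4557  1.585   8.4631]
```

```bash
echo '{"aperture":[0.04,0.04,0.04,0.04,0.04,0.04,0.04],"sx":[0,0,0,0,0,0,0],"sy":[0,0,0,0,0,0,0],"sz":[-0.03,-0.07,-0.11,-0.14,-0.14,-0.14,-0.14],"drx":[0,0,0,0,0,0,0],"dry":[0,0,0,0,0,0,0],"drz":[0,0,0,0,0,0,0]}' | python3 -m jog 60; python3 - <<'E'
from h import *
plan((.552,-.319,.23),(.552,-.319,.087))
cv2.imwrite("pics/b.png",cv2.resize(ctrl.get_image("side")[40:240,150:350,::-1],(500,500)))
E
```

```text
t: 5.43
tool_pos: [0.5573, 0.0064, 0.2247]
tool_rot: [-2.387, -2.039, 0.003]
contact_force: [-0.5, 0.1, -4.1]
opening: 0.0473
grip_force: 63.9
t 5.4333 pos [0.5573 0.0064 0.2247] rot [-0.0025  0.0001  0.    ] open 0.0473 grip 63.886826376510726 F [-0.5309  0.1204 -4.1453]
(0.552, -0.319, 0.23) -> [-0.3222  0.0456 -0.0054]
(0.552, -0.319, 0.087) -> [-0.3222  0.046   0.1376]
```

View pics/b.png

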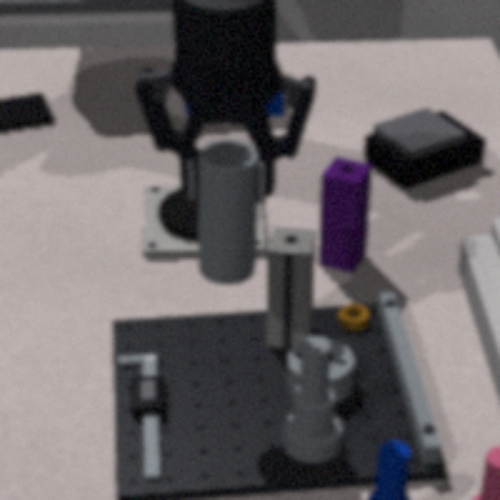

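The tube hangs upright between the fingers at about (228,210), and the other pieces are undisturbed. Next I carry it to the far tray slot.

```bash
echo '{"aperture":[0.04,0.04,0.04,0.04,0.04,0.04,0.04,0.04,0.04,0.04,0.04,0.04,0.04,0.04,0.04,0.04],"sx":[-0.322,-0.322,-0.322,-0.322,-0.322,-0.322,-0.322,-0.322,-0.322,-0.322,-0.322,-0.322,-0.322,-0.322,-0.322,-0.322],"sy":[0.046,0.046,0.046,0.046,0.046,0.046,0.046,0.046,0.046,0.046,0.046,0.046,0.046,0.046,0.046,0.046],"sz":[0,0,0,0,0,0,0,0,0,0.04,0.08,0.11,0.13,0.136,0.136,0.136],"drx":[0,0,0,0,0,0,0,0,0,0,0,0,0,0,0,0],"dry":[0,0,0,0,0,0,0,0,0,0,0,0,0,0,0,0],"drz":[0,0,0,0,0,0,0,0,0,0,0,0,0,0,0,0]}' | python3 -m jog; python3 - <<'E'
from h import *
plan((.552,-.319,.083))
E
```

```text
t: 6.82
tool_pos: [0.553, -0.3184, 0.0891]
tool_rot: [-2.387, -2.039, 0.0]
contact_force: [-0.2, 0.5, -3.8]
opening: 0.0468
grip_force: 62.2
t 6.8167 pos [ 0.553  -0.3184  0.0891] rot [-0.0015 -0.001   0.0002] open 0.0468 grip 62.23846346139908 F [-0.205   0.4584 -3.7906]
(0.552, -0.319, 0.083) -> [-0.0008 -0.0009  0.0061]
```

```bash
echo '{"aperture":[0.04,0.04,0.04,0.04,0.04],"sx":[0,0,0,0,0],"sy":[0,0,0,0,0],"sz":[0.003,0.005,0.006,0.006,0.006],"drx":[0,0,0,0,0],"dry":[0,0,0,0,0],"drz":[0,0,0,0,0]}' | python3 -m jog; python3 - <<'E'
from h import *
cv2.imwrite("pics/c.png",cv2.resize(ctrl.get_image("side")[180:370,100:350,::-1],(750,570)))
E
```

```text
t: 7.23
tool_pos: [0.5535, -0.319, 0.0846]
tool_rot: [2.388, 2.04, 0.0]
contact_force: [-0.1, 0.4, -4.4]
opening: 0.0472
grip_force: 62.3
```

View pics/c.png

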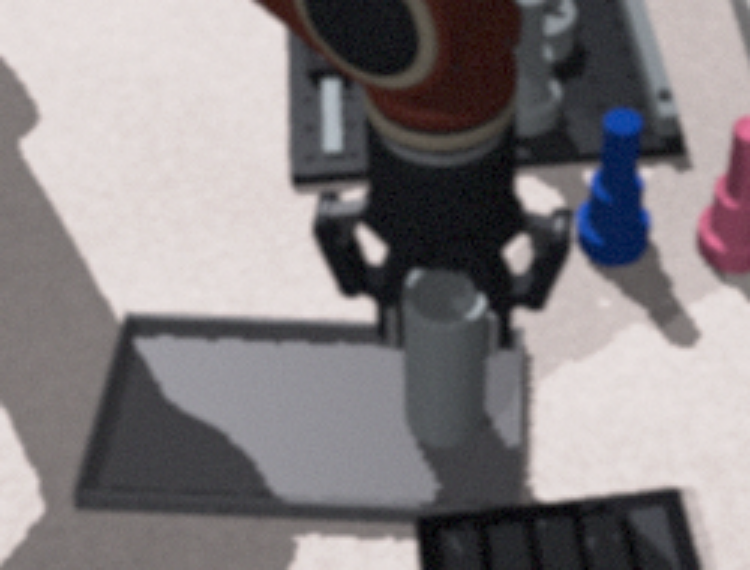

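The tube hangs well inside the tray at about (445,380), just above the floor. I lower it until it makes contact.

```bash
echo '{"aperture":[0.04,0.04,0.04,0.04],"sx":[0,0,0,0],"sy":[0,0,0,0],"sz":[0.002,0.003,0.003,0.003],"drx":[0,0,0,0],"dry":[0,0,0,0],"drz":[0,0,0,0]}' | python3 -m jog
```

```text
t: 7.62
tool_pos: [0.5539, -0.3194, 0.0826]
tool_rot: [2.388, 2.04, 0.0]
contact_force: [-1.5, 1.4, 3.2]
opening: 0.0471
grip_force: 62.8
```

```bash
echo '{"aperture":[0.062,0.062,0.062,0.062,0.062,0.062,0.062,0.085,0.085,0.085,0.085],"sx":[0,0,0,0,0,0,0,0,0,0,0],"sy":[0,0,0,0,0,0,0,0,0,0,0],"sz":[0,0,0,0,-0.02,-0.06,-0.1,-0.13,-0.13,-0.13,-0.13],"drx":[0,0,0,0,0,0,0,0,0,0,0],"dry":[0,0,0,0,0,0,0,0,0,0,0],"drz":[0,0,0,0,0,0,0,0,0,0,0]}' | python3 -m jog; python3 - <<'E'
from h import *
plan((.6236,-.0674,.21),(.6236,-.0674,.088))
E
```

```text
t: 8.53
tool_pos: [0.5532, -0.3188, 0.2107]
tool_rot: [-2.388, -2.04, 0.0]
contact_force: [-0.7, 0.4, 0.6]
opening: 0.0853
grip_force: 0.0
t 8.5333 pos [ 0.5532 -0.3188  0.2107] rot [-0.0006 -0.0003  0.0001] open 0.0853 grip 0.0 F [-0.7092  0.4087  0.566 ]
(0.6236, -0.0674, 0.21) -> [0.2593 0.0302 0.0008]
(0.6236, -0.0674, 0.088) -> [0.2592 0.0303 0.1228]
```

```bash
echo '{"aperture":[0.085,0.085,0.085,0.085,0.085,0.085,0.085,0.085,0.085,0.06,0.06,0.06,0.06,0.06],"sx":[0.259,0.259,0.259,0.259,0.259,0.259,0.259,0.259,0.259,0.259,0.259,0.259,0.259,0.259],"sy":[0.031,0.031,0.031,0.031,0.031,0.031,0.031,0.031,0.031,0.031,0.031,0.031,0.031,0.031],"sz":[0,0,0,0,0,0,0,0,0,0.04,0.08,0.118,0.118,0.118],"drx":[0,0,0,0,0,0,0,0,0,0,0,0,0,0],"dry":[0,0,0,0,0,0,0,0,0,0,0,0,0,0],"drz":[0,0,0,0,0,0,0,0,0,0,0,0,0,0]}' | python3 -m jog; python3 - <<'E'
from h import *
plan((.6236,-.0674,.092))
cv2.imwrite("pics/d.png",cv2.resize(ctrl.get_image("side")[90:260,180:380,::-1],(700,595)))
E
```

```text
t: 9.7
tool_pos: [0.6218, -0.069, 0.09]
tool_rot: [-2.387, -2.034, 0.007]
contact_force: [0.5, 1.2, 0.5]
opening: 0.06
grip_force: 0.0
t 9.7 pos [ 0.6218 -0.069   0.09  ] rot [-0.0074 -0.0002 -0.002 ] open 0.06 grip 0.0 F [0.5319 1.185  0.4719]
(0.6236, -0.0674, 0.092) -> [ 0.0019  0.0015 -0.002 ]
```

View pics/d.png

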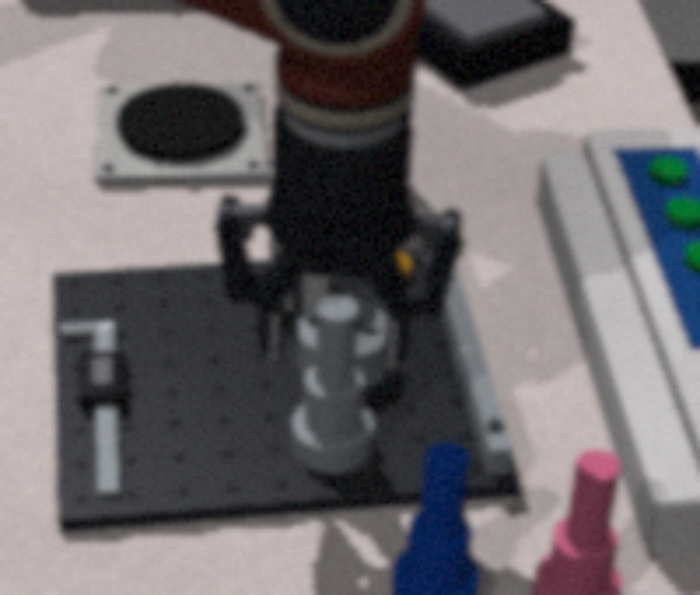

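The fingers at about (272,330) and (397,330) straddle the grey shaft's thin end at (338,310), so I close.

```bash
echo '{"aperture":[0.06,0.015,0.015,0.015,0.015,0.015,0.015,0.015,0.015,0.015],"sx":[0.001,0.001,0.001,0.001,0.001,0.001,0.001,0.001,0.001,0.001],"sy":[0.001,0.001,0.001,0.001,0.001,0.001,0.001,0.001,0.001,0.001],"sz":[-0.002,-0.002,-0.002,-0.002,-0.002,-0.002,-0.002,-0.002,-0.002,-0.002],"drx":[0,0,0,0,0,0,0,0,0,0],"dry":[0,0,0,0,0,0,0,0,0,0],"drz":[0,0,0,0,0,0,0,0,0,0]}' | python3 -m jog 60
```

```text
t: 10.58
tool_pos: [0.6259, -0.0672, 0.0976]
tool_rot: [2.388, 2.041, -0.0]
contact_force: [-4.9, 1.4, 7.7]
opening: 0.0218
grip_force: 58.3
```

```bash
echo '{"aperture":[0.015,0.015,0.015,0.015,0.015,0.015,0.015],"sx":[0,0,0,0,0,0,0],"sy":[0,0,0,0,0,0,0],"sz":[-0.03,-0.07,-0.11,-0.14,-0.14,-0.14,-0.14],"drx":[0,0,0,0,0,0,0],"dry":[0,0,0,0,0,0,0],"drz":[0,0,0,0,0,0,0]}' | python3 -m jog; python3 - <<'E'
from h import *
plan((.478,-.311,.23),(.478,-.311,.0926))
E
```

```text
t: 11.17
tool_pos: [0.6243, -0.0668, 0.2324]
tool_rot: [-2.386, -2.038, 0.004]
contact_force: [-0.0, 0.4, -6.4]
opening: 0.0221
grip_force: 61.0
t 11.1667 pos [ 0.6243 -0.0668  0.2324] rot [-0.0045 -0.0003  0.0002] open 0.0221 grip 60.987746715545654 F [-0.0021  0.4154 -6.4202]
(0.478, -0.311, 0.23) -> [-0.2641 -0.1063  0.0028]
(0.478, -0.311, 0.0926) -> [-0.2641 -0.1057  0.1402]
```

```bash
echo '{"aperture":[0.015,0.015,0.015,0.015,0.015,0.015,0.015,0.015,0.015,0.015,0.015,0.015,0.015,0.015,0.015,0.015],"sx":[-0.264,-0.264,-0.264,-0.264,-0.264,-0.264,-0.264,-0.264,-0.264,-0.264,-0.264,-0.264,-0.264,-0.264,-0.264,-0.264],"sy":[-0.106,-0.106,-0.106,-0.106,-0.106,-0.106,-0.106,-0.106,-0.106,-0.106,-0.106,-0.106,-0.106,-0.106,-0.106,-0.106],"sz":[0,0,0,0,0,0,0,0,0.04,0.08,0.11,0.13,0.136,0.138,0.138,0.138],"drx":[0,0,0,0,0,0,0,0,0,0,0,0,0,0,0,0],"dry":[0,0,0,0,0,0,0,0,0,0,0,0,0,0,0,0],"drz":[0,0,0,0,0,0,0,0,0,0,0,0,0,0,0,0]}' | python3 -m jog
```

```text
t: 12.5
tool_pos: [0.4804, -0.3117, 0.0982]
tool_rot: [2.387, 2.039, 0.0]
contact_force: [-0.1, -0.1, -5.1]
opening: 0.0219
grip_force: 60.1
```

```bash
echo '{"aperture":[0.015,0.015,0.015,0.015,0.015],"sx":[0,0,0,0,0],"sy":[0,0,0,0,0],"sz":[0.003,0.005,0.006,0.006,0.006],"drx":[0,0,0,0,0],"dry":[0,0,0,0,0],"drz":[0,0,0,0,0]}' | python3 -m jog; echo '{"aperture":[0.015,0.015,0.015,0.015],"sx":[0,0,0,0],"sy":[0,0,0,0],"sz":[0.001,0.002,0.002,0.002],"drx":[0,0,0,0],"dry":[0,0,0,0],"drz":[0,0,0,0]}' | python3 -m jog
```

```text
t: 12.92
tool_pos: [0.4797, -0.3113, 0.0915]
tool_rot: [2.389, 2.04, 0.0]
contact_force: [-0.3, -0.1, -5.2]
opening: 0.0218
grip_force: 60.2
t: 13.25
tool_pos: [0.4802, -0.3116, 0.0911]
tool_rot: [2.388, 2.04, 0.0]
contact_force: [-2.6, 2.6, 6.3]
opening: 0.0221
grip_force: 61.4
```

```bash
echo '{"aperture":[0.045,0.045,0.045,0.045,0.045,0.045,0.045,0.085,0.085,0.085,0.085],"sx":[0,0,0,0,0,0,0,0,0,0,0],"sy":[0,0,0,0,0,0,0,0,0,0,0],"sz":[0,0,0,0,-0.02,-0.06,-0.1,-0.13,-0.13,-0.13,-0.13],"drx":[0,0,0,0,0,0,0,0,0,0,0],"dry":[0,0,0,0,0,0,0,0,0,0,0],"drz":[0,0,0,0,0,0,0,0,0,0,0]}' | python3 -m jog; python3 - <<'E'
from h import *
plan((.617,.0842,.21),(.617,.0842,.088))
E
```

```text
t: 14.17
tool_pos: [0.4795, -0.3112, 0.2187]
tool_rot: [-2.389, -2.04, 0.0]
contact_force: [-0.2, 0.5, -0.2]
opening: 0.0848
grip_force: 0.0
t 14.1667 pos [ 0.4795 -0.3112  0.2187] rot [-0.0004 -0.0002  0.0001] open 0.0848 grip 0.0 F [-0.229   0.5001 -0.1643]
(0.617, 0.0842, 0.21) -> [0.412  0.074  0.0088]
(0.617, 0.0842, 0.088) -> [0.412  0.074  0.1308]
```

```bash
echo '{"aperture":[0.085,0.085,0.085,0.085,0.085,0.085,0.085,0.085,0.085,0.085,0.085,0.085,0.085,0.085,0.085,0.085,0.085],"sx":[0.412,0.412,0.412,0.412,0.412,0.412,0.412,0.412,0.412,0.412,0.412,0.412,0.412,0.412,0.412,0.412,0.412],"sy":[0.074,0.074,0.074,0.074,0.074,0.074,0.074,0.074,0.074,0.074,0.074,0.074,0.074,0.074,0.074,0.074,0.074],"sz":[0,0,0,0,0,0,0,0,0,0,0,0,0.04,0.08,0.13,0.13,0.13],"drx":[0,0,0,0,0,0,0,0,0,0,0,0,0,0,0,0,0],"dry":[0,0,0,0,0,0,0,0,0,0,0,0,0,0,0,0,0],"drz":[0,0,0,0,0,0,0,0,0,0,0,0,0,0,0,0,0]}' | python3 -m jog; python3 - <<'E'
from h import *
plan((.617,.0842,.088))
cv2.imwrite("pics/e.png",cv2.resize(ctrl.get_image("side")[90:260,180:380,::-1],(700,595)))
E
```

```text
t: 15.58
tool_pos: [0.6129, 0.0827, 0.0836]
tool_rot: [-2.385, -2.034, 0.014]
contact_force: [-1.1, 0.3, 0.5]
opening: 0.0846
grip_force: 0.0
t 15.5833 pos [0.6129 0.0827 0.0836] rot [-0.0109  0.0022 -0.0015] open 0.0846 grip 0.0 F [-1.1081  0.2684  0.4887]
(0.617, 0.0842, 0.088) -> [ 0.0021  0.0037 -0.0045]
```

View pics/e.png

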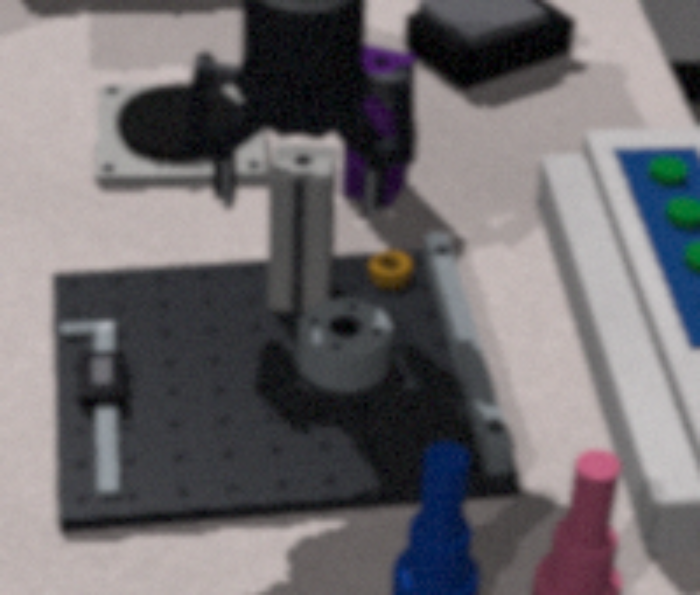

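The open fingers at about (225,185) and (375,190) straddle the bar at (302,230), and the purple look-alike is behind. I close on the bar.

```bash
echo '{"aperture":[0.085,0.085,0.03,0.03,0.03,0.03,0.03,0.03,0.03,0.03,0.03],"sx":[0.001,0.001,0.001,0.001,0.001,0.001,0.001,0.001,0.001,0.001,0.001],"sy":[0.001,0.001,0.001,0.001,0.001,0.001,0.001,0.001,0.001,0.001,0.001],"sz":[-0.002,-0.002,-0.002,-0.002,-0.002,-0.002,-0.002,-0.002,-0.002,-0.002,-0.002],"drx":[0,0,0,0,0,0,0,0,0,0,0],"dry":[0,0,0,0,0,0,0,0,0,0,0],"drz":[0,0,0,0,0,0,0,0,0,0,0]}' | python3 -m jog 60; echo '{"aperture":[0.03,0.03,0.03,0.03,0.03,0.03,0.03],"sx":[0,0,0,0,0,0,0],"sy":[0,0,0,0,0,0,0],"sz":[-0.03,-0.07,-0.11,-0.14,-0.14,-0.14,-0.14],"drx":[0,0,0,0,0,0,0],"dry":[0,0,0,0,0,0,0],"drz":[0,0,0,0,0,0,0]}' | python3 -m jog; python3 - <<'E'
from h import *
plan((.404,-.302,.23))
E
```

```text
t: 16.55
tool_pos: [0.6182, 0.0851, 0.0924]
tool_rot: [-2.388, -2.04, 0.001]
contact_force: [-3.5, 0.9, 5.4]
opening: 0.0399
grip_force: 59.4
t: 17.13
tool_pos: [0.617, 0.0849, 0.2284]
tool_rot: [-2.387, -2.039, 0.005]
contact_force: [-1.6, -0.7, -5.5]
opening: 0.0394
grip_force: 62.1
t 17.1333 pos [0.617  0.0849 0.2284] rot [-0.0043  0.0008  0.0001] open 0.0394 grip 62.09559752649511 F [-1.6481 -0.7271 -5.5031]
(0.404, -0.302, 0.23) -> [-0.4154 -0.1499 -0.0006]
```

```bash
echo '{"aperture":[0.03,0.03,0.03,0.03,0.03,0.03,0.03,0.03,0.03,0.03,0.03,0.03,0.03,0.03,0.03,0.03,0.03,0.03,0.03],"sx":[-0.415,-0.415,-0.415,-0.415,-0.415,-0.415,-0.415,-0.415,-0.415,-0.415,-0.415,-0.415,-0.415,-0.415,-0.415,-0.415,-0.415,-0.415,-0.415],"sy":[-0.15,-0.15,-0.15,-0.15,-0.15,-0.15,-0.15,-0.15,-0.15,-0.15,-0.15,-0.15,-0.15,-0.15,-0.15,-0.15,-0.15,-0.15,-0.15],"sz":[0,0,0,0,0,0,0,0,0,0,0,0,0.04,0.08,0.11,0.13,0.136,0.136,0.136],"drx":[0,0,0,0,0,0,0,0,0,0,0,0,0,0,0,0,0,0,0],"dry":[0,0,0,0,0,0,0,0,0,0,0,0,0,0,0,0,0,0,0],"drz":[0,0,0,0,0,0,0,0,0,0,0,0,0,0,0,0,0,0,0]}' | python3 -m jog; echo '{"aperture":[0.03,0.03,0.03,0.03,0.03],"sx":[0,0,0,0,0],"sy":[0,0,0,0,0],"sz":[0.002,0.004,0.005,0.005,0.005],"drx":[0,0,0,0,0],"dry":[0,0,0,0,0],"drz":[0,0,0,0,0]}' | python3 -m jog; python3 - <<'E'
from h import *
plan((.404,-.302,.0854))
cv2.imwrite("pics/f.png",cv2.resize(ctrl.get_image("side")[180:370,100:350,::-1],(750,570)))
E
```

```text
t: 18.72
tool_pos: [0.4051, -0.301, 0.0947]
tool_rot: [-2.387, -2.04, 0.0]
contact_force: [0.2, -0.5, -3.7]
opening: 0.0394
grip_force: 62.3
t: 19.13
tool_pos: [0.4056, -0.3018, 0.0909]
tool_rot: [2.388, 2.04, 0.0]
contact_force: [-1.1, 0.2, -4.6]
opening: 0.0396
grip_force: 62.3
t 19.1333 pos [ 0.4056 -0.3018  0.0909] rot [0.0008 0.0006 0.0001] open 0.0396 grip 62.33780264854431 F [-1.0575  0.1607 -4.5655]
(0.404, -0.302, 0.0854) -> [-0.0004 -0.0015  0.0055]
```

View pics/f.png

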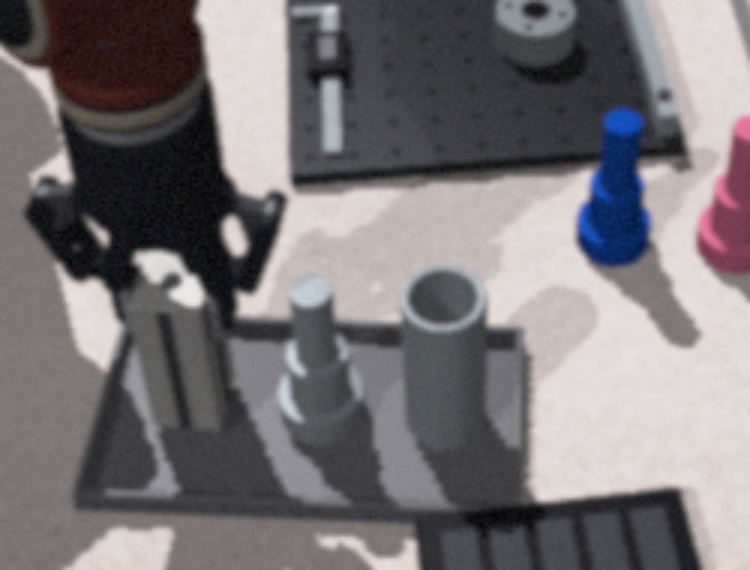

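The shaft at (320,360) and tube at (443,360) stand upright in the tray, and the bar is still held just above the floor at (185,350). I lower it.

```bash
echo '{"aperture":[0.03,0.03,0.03,0.03],"sx":[0,0,0,0],"sy":[0,0,0,0],"sz":[0.003,0.004,0.004,0.004],"drx":[0,0,0,0],"dry":[0,0,0,0],"drz":[0,0,0,0]}' | python3 -m jog; echo '{"aperture":[0.03,0.03,0.03,0.03],"sx":[0,0,0,0],"sy":[0,0,0,0],"sz":[0.001,0.002,0.002,0.002],"drx":[0,0,0,0],"dry":[0,0,0,0],"drz":[0,0,0,0]}' | python3 -m jog; python3 - <<'E'
from h import *
b=proj("side",[(.4056,-.3018,.005),(.4056,-.3018,.115)]);print((b-[100,180])*3)
E
```

```text
t: 19.52
tool_pos: [0.4051, -0.3015, 0.086]
tool_rot: [-2.388, -2.04, 0.0]
contact_force: [-0.3, -0.1, -5.3]
opening: 0.0393
grip_force: 62.4
t: 19.85
tool_pos: [0.4055, -0.3018, 0.0855]
tool_rot: [2.389, 2.041, -0.0]
contact_force: [-4.4, 3.4, 7.0]
opening: 0.0393
grip_force: 63.5
[[193.826  410.0163]
 [170.2641 289.6875]]
```

```bash
echo '{"aperture":[0.058,0.058,0.058,0.058,0.058,0.058,0.058,0.085,0.085,0.085,0.085],"sx":[0,0,0,0,0,0,0,0,0,0,0],"sy":[0,0,0,0,0,0,0,0,0,0,0],"sz":[0,0,0,0,-0.02,-0.06,-0.1,-0.13,-0.13,-0.13,-0.13],"drx":[0,0,0,0,0,0,0,0,0,0,0],"dry":[0,0,0,0,0,0,0,0,0,0,0],"drz":[0,0,0,0,0,0,0,0,0,0,0]}' | python3 -m jog; cat >> h.py <<'E'
def cyl(x,y,z0,prof):
    a=np.linspace(0,2*np.pi,60)
    return np.vstack([np.c_[x+r*np.cos(a),y+r*np.sin(a),0*a+z0+h] for r,h in prof])
def fit(ext,prof,z0,x0):
    "ext: dict cam->extent; match visible bbox of the model"
    def f(p):
        e=[]
        for c,b in ext.items():
            q=proj(c,cyl(*p,z0,prof)); e+=list(np.r_[q.min(0),q.max(0)+0]-np.array(b))
        return e
    r=least_squares(f,x0,loss="soft_l1");return r.x,np.array(f(r.x)).round(1)
E
python3 - <<'E'
from h import *
E={};V=[]
for c in("side","top"):
    im=ctrl.get_image(c)
    r=ctrl.cut_out(c,"hub"); t=ctrl.tip_of(c,"hub")
    print(c,[(a['p'],a['extent'],np.argwhere(a['mask']).mean(0)[::-1].round(1)) for a in r[:2]],t[:1])
    E[c]=r[0]['extent']
    p=proj(c,[.6397,.0113,.042])[0].astype(int); V.append(cv2.resize(im[p[1]-25:p[1]+25,p[0]-25:p[0]+25,::-1],(400,400),interpolation=cv2.INTER_CUBIC)); print("crop origin",p-25)
print(fit(E,[(.03,0),(.03,.03)],.012,[.64,.011]))
cv2.imwrite("pics/g.png",np.hstack(V))
plan((.64,.011,.2),(.64,.011,.06))
E
```

```text
t: 20.77
tool_pos: [0.4051, -0.3014, 0.2135]
tool_rot: [-2.388, -2.04, 0.0]
contact_force: [-0.1, 0.1, -0.0]
opening: 0.0847
grip_force: 0.0
side [] [{'xy': [277.3, 193.4], 'p': 0.73}]Traceback (most recent call last):
  File "<stdin>", line 7, in <module>
IndexError: list index out of range
```

```bash
python3 - <<'E'
from h import *
V=[]
for c in("side","top"):
    im=ctrl.get_image(c)
    p=proj(c,[.6397,.0113,.042])[0].astype(int); V.append(cv2.resize(im[p[1]-25:p[1]+25,p[0]-25:p[0]+25,::-1],(400,400),interpolation=cv2.INTER_CUBIC)); print("crop origin",p-25)
cv2.imwrite("pics/g.png",np.hstack(V))
plan((.64,.011,.2),(.64,.011,.06))
E
```

```text
crop origin [253 159]
crop origin [222 147]
t 21.0167 pos [ 0.4047 -0.301   0.2125] rot [-0.0025 -0.0018  0.    ] open 0.0848 grip 0.0 F [ 0.5651  0.8474 -0.3819]
(0.64, 0.011, 0.2) -> [0.3449 0.1836 0.0126]
(0.64, 0.011, 0.06) -> [0.3447 0.184  0.1526]
```

View pics/g.png

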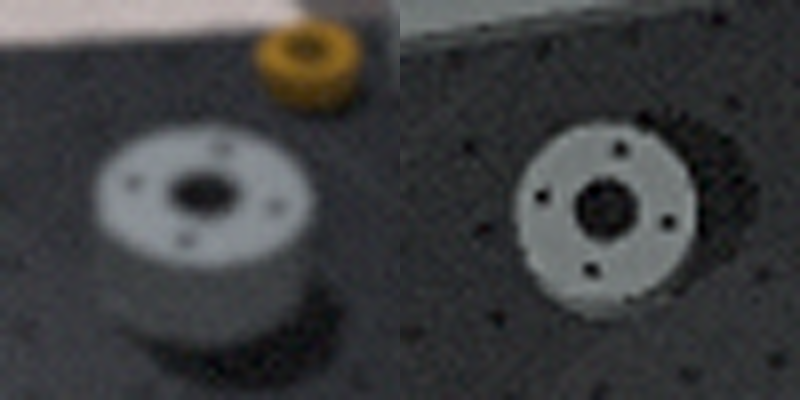

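The hub is fully visible, with its bore at side (277.9,182.9) and top (247.3,172.7). I triangulate it and the pad's disc.

```bash
python3 - <<'E'
from h import *
x,f=tri((277.9,182.9),(247.3,172.7));print("hub",x,f)
P={}
for c,b in(("side",(210,112,256,140)),("top",(122,204,165,246))):
    g=cv2.cvtColor(cv2.imread(f"pics/{c}0.png"),6)[b[1]:b[3],b[0]:b[2]]
    m=(cv2.GaussianBlur(g,(3,3),0)<70).astype(np.uint8)
    k=max(cv2.findContours(m,0,1)[0],key=cv2.contourArea);e=cv2.fitEllipse(k)
    P[c]=np.array(e[0])+b[:2];print(c,P[c],e[1])
x,f=tri(P["side"],P["top"]);print("pad",x,f,[onz(c,P[c],.02) for c in P])
plan((x[0],x[1],.2))
E
```

```text
hub [0.6377 0.0113 0.0453] [-0.1635  0.0477 -0.0402 -0.1941]
side [231.4149 125.1995] (21.298933029174805, 35.76346969604492)
top [142.4731 224.5701] (36.283355712890625, 38.3025016784668)
pad [0.5396 0.3008 0.0157] [-0.2057  0.0543 -0.048  -0.1999] [array([0.5401, 0.2944]), array([0.5383, 0.2996])]
t 21.0167 pos [ 0.4047 -0.301   0.2125] rot [-0.0025 -0.0018  0.    ] open 0.0848 grip 0.0 F [ 0.5651  0.8474 -0.3819]
(np.float64(0.5395697991997416), np.float64(0.30082317179782125), 0.2) -> [0.6155 0.0391 0.0135]
```

```bash
echo '{"aperture":[0.085,0.085,0.085,0.085,0.085,0.085,0.085,0.085,0.085,0.085,0.085,0.085,0.085,0.085,0.085,0.085,0.085,0.085],"sx":[0.345,0.345,0.345,0.345,0.345,0.345,0.345,0.345,0.345,0.345,0.345,0.345,0.345,0.345,0.345,0.345,0.345,0.345],"sy":[0.183,0.183,0.183,0.183,0.183,0.183,0.183,0.183,0.183,0.183,0.183,0.183,0.183,0.183,0.183,0.183,0.183,0.183],"sz":[0,0,0,0,0,0,0,0,0,0,0.04,0.08,0.12,0.15,0.15,0.15,0.15,0.15],"drx":[0,0,0,0,0,0,0,0,0,0,0,0,0,0,0,0,0,0],"dry":[0,0,0,0,0,0,0,0,0,0,0,0,0,0,0,0,0,0],"drz":[0,0,0,0,0,0,0,0,0,0,0,0,0,0,0,0,0,0]}' | python3 -m jog; python3 - <<'E'
from h import *
plan((.639,.0113,.024))
E
```

```text
t: 22.52
tool_pos: [0.6423, 0.0101, 0.0679]
tool_rot: [2.386, 2.038, 0.006]
contact_force: [0.8, 0.5, -0.3]
opening: 0.085
grip_force: 0.0
t 22.5167 pos [0.6423 0.0101 0.0679] rot [ 0.0056 -0.0002 -0.0001] open 0.085 grip 0.0 F [ 0.7841  0.4872 -0.2827]
(0.639, 0.0113, 0.024) -> [ 0.0006 -0.0037  0.0439]
```

```bash
echo '{"aperture":[0.076,0.076,0.076,0.076,0.076,0.076],"sx":[0.001,0.001,0.001,0.001,0.001,0.001],"sy":[-0.001,-0.001,-0.001,-0.001,-0.001,-0.001],"sz":[0.02,0.03,0.036,0.036,0.036,0.036],"drx":[0,0,0,0,0,0],"dry":[0,0,0,0,0,0],"drz":[0,0,0,0,0,0]}' | python3 -m jog
```

```text
t: 23.02
tool_pos: [0.6399, 0.0116, 0.0293]
tool_rot: [2.388, 2.04, 0.002]
contact_force: [0.6, 0.2, 0.4]
opening: 0.076
grip_force: 0.0
```

```bash
echo '{"aperture":[0.076,0.076,0.05,0.05,0.05,0.05,0.05,0.05,0.05],"sx":[0,0,0,0,0,0,0,0,0],"sy":[0,0,0,0,0,0,0,0,0],"sz":[0.004,0.004,0.004,0.004,0.004,0.004,0.004,0.004,0.004],"drx":[0,0,0,0,0,0,0,0,0],"dry":[0,0,0,0,0,0,0,0,0],"drz":[0,0,0,0,0,0,0,0,0]}' | python3 -m jog 80;  echo '{"aperture":[0.05,0.05,0.05,0.05,0.05,0.05,0.05],"sx":[0,0,0,0,0,0,0],"sy":[0,0,0,0,0,0,0],"sz":[-0.03,-0.06,-0.09,-0.12,-0.12,-0.12,-0.12],"drx":[0,0,0,0,0,0,0],"dry":[0,0,0,0,0,0,0],"drz":[0,0,0,0,0,0,0]}' | python3 -m jog; python3 - <<'E'
from h import *
plan((.539,.2975,.15))
E
```

```text
t: 23.77
tool_pos: [0.6393, 0.0118, 0.025]
tool_rot: [-2.389, -2.04, -0.0]
contact_force: [-2.4, 1.3, 5.5]
opening: 0.0568
grip_force: 87.0
t: 24.35
tool_pos: [0.6372, 0.0119, 0.1406]
tool_rot: [-2.386, -2.038, 0.006]
contact_force: [-0.4, 0.2, -8.7]
opening: 0.0567
grip_force: 89.3
t 24.35 pos [0.6372 0.0119 0.1406] rot [-0.0051  0.0003  0.0001] open 0.0567 grip 89.29293751716614 F [-0.3845  0.2253 -8.6585]
(0.539, 0.2975, 0.15) -> [ 0.2667 -0.1417 -0.0088]
```

```bash
echo '{"aperture":[0.05,0.05,0.05,0.05,0.05,0.05,0.05,0.05,0.05,0.05,0.05,0.05,0.05,0.05,0.05,0.05],"sx":[0.267,0.267,0.267,0.267,0.267,0.267,0.267,0.267,0.267,0.267,0.267,0.267,0.267,0.267,0.267,0.267],"sy":[-0.142,-0.142,-0.142,-0.142,-0.142,-0.142,-0.142,-0.142,-0.142,-0.142,-0.142,-0.142,-0.142,-0.142,-0.142,-0.142],"sz":[0,0,0,0,0,0,0,0,0,0.04,0.07,0.09,0.097,0.097,0.097,0.097],"drx":[0,0,0,0,0,0,0,0,0,0,0,0,0,0,0,0],"dry":[0,0,0,0,0,0,0,0,0,0,0,0,0,0,0,0],"drz":[0,0,0,0,0,0,0,0,0,0,0,0,0,0,0,0]}' | python3 -m jog; python3 - <<'E'
from h import *
plan((.539,.2975,.033))
V=[]
for c in("side","top"):
    p=proj(c,[.539,.2975,.03])[0].astype(int)-35;im=ctrl.get_image(c);print(c,p)
    V.append(cv2.resize(im[p[1]:p[1]+70,p[0]:p[0]+70,::-1],(400,400),interpolation=2))
cv2.imwrite("pics/i.png",np.hstack(V))
E
```

```text
t: 25.68
tool_pos: [0.5422, 0.2977, 0.049]
tool_rot: [2.389, 2.039, 0.004]
contact_force: [0.8, 0.1, -5.0]
opening: 0.0567
grip_force: 88.8
t 25.6833 pos [0.5422 0.2977 0.049 ] rot [ 0.0026 -0.0014 -0.0005] open 0.0567 grip 88.76128435134888 F [ 0.838   0.0849 -5.0094]
(0.539, 0.2975, 0.033) -> [-0.0007 -0.0032  0.0159]
side [195  86]
top [107 188]
```

View pics/i.png

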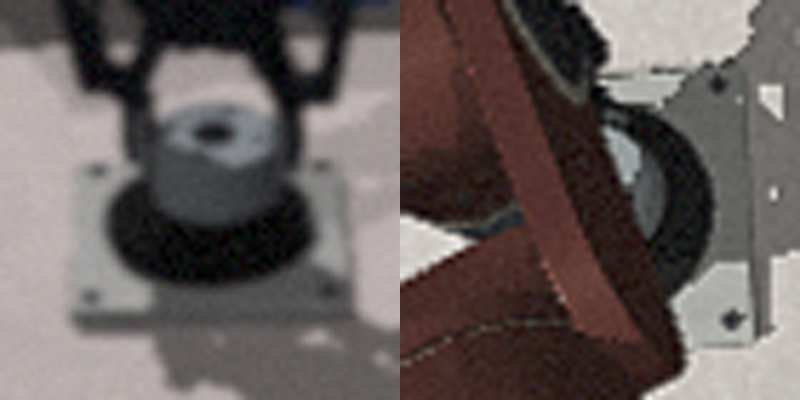

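The hub hangs over the disc. In the side crop the hub's centre column is 218 against 209 for the disc, so it is about 3–4 mm too far out, which I correct while lowering.

```bash
echo '{"aperture":[0.05,0.05,0.05,0.05],"sx":[-0.003,-0.003,-0.003,-0.003],"sy":[-0.003,-0.003,-0.003,-0.003],"sz":[0.006,0.011,0.011,0.011],"drx":[0,0,0,0],"dry":[0,0,0,0],"drz":[0,0,0,0]}' | python3 -m jog; echo '{"aperture":[0.05,0.05,0.05,0.05],"sx":[0,0,0,0],"sy":[0,0,0,0],"sz":[0.002,0.003,0.003,0.003],"drx":[0,0,0,0],"dry":[0,0,0,0],"drz":[0,0,0,0]}' | python3 -m jog
```

```text
t: 26.12
tool_pos: [0.5365, 0.2949, 0.0356]
tool_rot: [-2.388, -2.04, 0.002]
contact_force: [-0.7, 0.2, -6.5]
opening: 0.0566
grip_force: 88.8
t: 26.45
tool_pos: [0.5373, 0.2952, 0.0333]
tool_rot: [2.389, 2.04, 0.0]
contact_force: [0.5, -0.1, -6.3]
opening: 0.0569
grip_force: 89.1
```

```bash
echo '{"aperture":[0.05,0.05,0.05,0.05],"sx":[0,0,0,0],"sy":[0,0,0,0],"sz":[0.001,0.002,0.002,0.002],"drx":[0,0,0,0],"dry":[0,0,0,0],"drz":[0,0,0,0]}' | python3 -m jog
```

```text
t: 26.78
tool_pos: [0.5375, 0.2953, 0.033]
tool_rot: [-2.389, -2.04, 0.001]
contact_force: [-4.6, -1.7, 5.4]
opening: 0.0562
grip_force: 90.2
```

```bash
echo '{"aperture":[0.076,0.076,0.076,0.076,0.08,0.08,0.08,0.085,0.085,0.085,0.085],"sx":[0,0,0,0,0,0,0,0,0,0,0],"sy":[0,0,0,0,0,0,0,0,0,0,0],"sz":[-0.001,-0.001,-0.001,-0.001,-0.02,-0.06,-0.1,-0.14,-0.18,-0.18,-0.18],"drx":[0,0,0,0,0,0,0,0,0,0,0],"dry":[0,0,0,0,0,0,0,0,0,0,0],"drz":[0,0,0,0,0,0,0,0,0,0,0]}' | python3 -m jog; python3 - <<'E'
from h import *
plan((.4055,-.3018,.213))
E
```

```text
t: 27.7
tool_pos: [0.5394, 0.2961, 0.2161]
tool_rot: [2.387, 2.039, 0.013]
contact_force: [0.1, 0.3, -0.0]
opening: 0.0851
grip_force: 0.0
t 27.7 pos [0.5394 0.2961 0.2161] rot [ 0.0075 -0.0045  0.0001] open 0.0851 grip 0.0 F [ 0.1332  0.2899 -0.0031]
(0.4055, -0.3018, 0.213) -> [-0.6115 -0.0388  0.0001]
```

```bash
echo '{"aperture":[0.085,0.085,0.085,0.085,0.085,0.085,0.085,0.085,0.085,0.085,0.085,0.085,0.085,0.085,0.085,0.085,0.085,0.085,0.085],"sx":[-0.612,-0.612,-0.612,-0.612,-0.612,-0.612,-0.612,-0.612,-0.612,-0.612,-0.612,-0.612,-0.612,-0.612,-0.612,-0.612,-0.612,-0.612,-0.612],"sy":[-0.038,-0.038,-0.038,-0.038,-0.038,-0.038,-0.038,-0.038,-0.038,-0.038,-0.038,-0.038,-0.038,-0.038,-0.038,-0.038,-0.038,-0.038,-0.038],"sz":[0,0,0,0,0,0,0,0,0,0,0,0,0,0,0,0,0,0,0],"drx":[0,0,0,0,0,0,0,0,0,0,0,0,0,0,0,0,0,0,0],"dry":[0,0,0,0,0,0,0,0,0,0,0,0,0,0,0,0,0,0,0],"drz":[0,0,0,0,0,0,0,0,0,0,0,0,0,0,0,0,0,0,0]}' | python3 -m jog; python3 - <<'E'
from h import *
plan((.4055,-.3018,.0855))
V=[]
for c in("side","top"):
    p=proj(c,[.539,.2975,.03])[0].astype(int)-25;im=ctrl.get_image(c);print(c,p)
    cv2.imwrite(f"pics/{c}j.png",im[:,:,::-1])
    V.append(cv2.resize(im[p[1]:p[1]+50,p[0]:p[0]+50,::-1],(400,400),interpolation=2))
cv2.imwrite("pics/j.png",np.hstack(V))
E
```

```text
t: 29.28
tool_pos: [0.404, -0.3022, 0.2102]
tool_rot: [-2.386, -2.041, -0.0]
contact_force: [0.7, 0.3, 0.4]
opening: 0.085
grip_force: 0.0
t 29.2833 pos [ 0.404  -0.3022  0.2102] rot [-0.0012 -0.0013  0.0013] open 0.085 grip 0.0 F [0.7202 0.2534 0.4176]
(0.4055, -0.3018, 0.0855) -> [0.0004 0.0016 0.1247]
side [205  96]
top [117 198]
```

View pics/j.png

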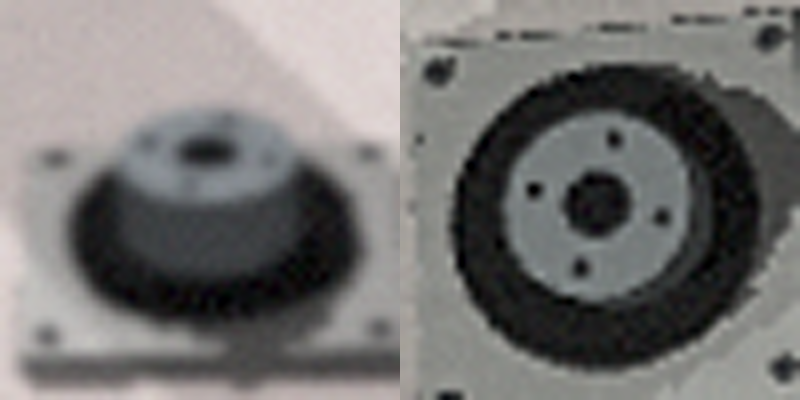

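The hub lies flat on the pad. The disc centre is at top (142.3,224.7) and the bore at top (141.3,223.2), so I compute the offset.

```bash
python3 - <<'E'
from h import *
print("top disc",onz("top",(142.3,224.7),.02),"hub",onz("top",(141.3,223.2),.05))
print("side disc",onz("side",(205+215/8-.44,125.2),.02),"hub",onz("side",(205+207.5/8-.44,96+151/8-.44),.05))
E
```

```text
top disc [0.5381 0.3001] hub [0.5374 0.2946]
side disc [0.5402 0.2944] hub [0.5387 0.3006]
```

The top view and the side annulus gap both put the hub about 4–5 mm short in y. The tall pieces are still in the tray, so I nudge it now by regrasping.

```bash
echo '{"aperture":[0.085,0.085,0.085,0.085,0.085,0.085,0.085,0.085,0.085,0.085,0.085,0.085,0.085,0.085,0.085,0.085,0.085,0.085,0.085,0.085],"sx":[0.612,0.612,0.612,0.612,0.612,0.612,0.612,0.612,0.612,0.612,0.612,0.612,0.612,0.612,0.612,0.612,0.612,0.612,0.612,0.612],"sy":[0.038,0.038,0.038,0.038,0.038,0.038,0.038,0.038,0.038,0.038,0.038,0.038,0.038,0.038,0.038,0.038,0.038,0.038,0.038,0.038],"sz":[0,0,0,0,0,0,0,0,0,0,0,0,0,0,0,0,0,0,0,0],"drx":[0,0,0,0,0,0,0,0,0,0,0,0,0,0,0,0,0,0,0,0],"dry":[0,0,0,0,0,0,0,0,0,0,0,0,0,0,0,0,0,0,0,0],"drz":[0,0,0,0,0,0,0,0,0,0,0,0,0,0,0,0,0,0,0,0]}' | python3 -m jog; python3 - <<'E'
from h import *
plan((.5375,.2953,.06),(.5375,.2953,.034))
E
```

```text
t: 31.05
tool_pos: [0.5371, 0.2941, 0.2114]
tool_rot: [2.39, 2.039, -0.0]
contact_force: [-0.3, 0.1, -0.1]
opening: 0.0852
grip_force: 0.0
t 31.05 pos [0.5371 0.2941 0.2114] rot [ 0.0001  0.0001 -0.0011] open 0.0852 grip 0.0 F [-0.2632  0.142  -0.1239]
(0.5375, 0.2953, 0.06) -> [0.0013 0.0002 0.1514]
(0.5375, 0.2953, 0.034) -> [0.0013 0.0002 0.1774]
```

```bash
echo '{"aperture":[0.078,0.078,0.078,0.078,0.078,0.078,0.078,0.078,0.05,0.05,0.05,0.05,0.05,0.05],"sx":[0.001,0.001,0.001,0.001,0.001,0.001,0.001,0.001,0.001,0.001,0.001,0.001,0.001,0.001],"sy":[0,0,0,0,0,0,0,0,0,0,0,0,0,0],"sz":[0.04,0.08,0.12,0.145,0.165,0.175,0.175,0.175,0.175,0.175,0.175,0.175,0.175,0.175],"drx":[0,0,0,0,0,0,0,0,0,0,0,0,0,0],"dry":[0,0,0,0,0,0,0,0,0,0,0,0,0,0],"drz":[0,0,0,0,0,0,0,0,0,0,0,0,0,0]}' | python3 -m jog 80; echo '{"aperture":[0.05,0.05,0.05,0.05,0.05],"sx":[0,0,0.004,0.004,0.004],"sy":[0,0,0.001,0.001,0.001],"sz":[-0.006,-0.008,-0.008,-0.008,-0.008],"drx":[0,0,0,0,0],"dry":[0,0,0,0,0],"drz":[0,0,0,0,0]}' | python3 -m jog
```

```text
t: 32.22
tool_pos: [0.5391, 0.2968, 0.0396]
tool_rot: [2.388, 2.039, 0.006]
contact_force: [-1.7, -1.3, 5.3]
opening: 0.056
grip_force: 86.3
t: 32.63
tool_pos: [0.5385, 0.2999, 0.0436]
tool_rot: [-2.388, -2.041, 0.002]
contact_force: [0.5, 0.3, -6.8]
opening: 0.0563
grip_force: 86.2
```

```bash
echo '{"aperture":[0.05,0.05,0.05,0.05],"sx":[0.001,0.001,0.001,0.001],"sy":[0,0,0,0],"sz":[0.002,0.003,0.003,0.003],"drx":[0,0,0,0],"dry":[0,0,0,0],"drz":[0,0,0,0]}' | python3 -m jog;echo '{"aperture":[0.05,0.05,0.05,0.05],"sx":[0,0,0,0],"sy":[0,0,0,0],"sz":[0.001,0.002,0.002,0.002],"drx":[0,0,0,0],"dry":[0,0,0,0],"drz":[0,0,0,0]}' | python3 -m jog
```

```text
t: 32.97
tool_pos: [0.5389, 0.3008, 0.0408]
tool_rot: [-2.389, -2.04, 0.001]
contact_force: [-0.2, 0.2, -5.6]
opening: 0.056
grip_force: 86.2
t: 33.3
tool_pos: [0.5393, 0.3009, 0.0398]
tool_rot: [2.389, 2.04, 0.0]
contact_force: [-2.1, -1.4, -2.1]
opening: 0.0564
grip_force: 86.9
```

Contact is starting; I press 1 mm more, release, rise and go back to the tray.

```bash
echo '{"aperture":[0.05,0.05,0.076,0.076,0.076,0.076,0.08,0.08,0.08,0.085,0.085,0.085,0.085],"sx":[0,0,0,0,0,0,0,0,0,0,0,0,0],"sy":[0,0,0,0,0,0,0,0,0,0,0,0,0],"sz":[0.001,0.001,0,0,0,0,-0.02,-0.06,-0.1,-0.14,-0.175,-0.175,-0.175],"drx":[0,0,0,0,0,0,0,0,0,0,0,0,0],"dry":[0,0,0,0,0,0,0,0,0,0,0,0,0],"drz":[0,0,0,0,0,0,0,0,0,0,0,0,0]}' | python3 -m jog; python3 - <<'E'
from h import *
plan((.4055,-.3018,.213))
E
```

```text
t: 34.38
tool_pos: [0.5411, 0.3017, 0.2186]
tool_rot: [2.387, 2.039, 0.012]
contact_force: [-0.5, 0.0, -1.0]
opening: 0.0851
grip_force: 0.0
t 34.3833 pos [0.5411 0.3017 0.2186] rot [ 0.0066 -0.0041  0.0001] open 0.0851 grip 0.0 F [-0.5125  0.0288 -0.9649]
(0.4055, -0.3018, 0.213) -> [-0.6173 -0.0396  0.0028]
```

```bash
echo '{"aperture":[0.085,0.085,0.085,0.085,0.085,0.085,0.085,0.085,0.085,0.085,0.085,0.085,0.085,0.085,0.085,0.085,0.085,0.06,0.06,0.06],"sx":[-0.617,-0.617,-0.617,-0.617,-0.617,-0.617,-0.617,-0.617,-0.617,-0.617,-0.617,-0.617,-0.617,-0.617,-0.617,-0.617,-0.617,-0.617,-0.617,-0.617],"sy":[-0.039,-0.039,-0.039,-0.039,-0.039,-0.039,-0.039,-0.039,-0.039,-0.039,-0.039,-0.039,-0.039,-0.039,-0.039,-0.039,-0.039,-0.039,-0.039,-0.039],"sz":[0,0,0,0,0,0,0,0,0,0,0,0,0,0,0,0,0,0,0,0],"drx":[0,0,0,0,0,0,0,0,0,0,0,0,0,0,0,0,0,0,0,0],"dry":[0,0,0,0,0,0,0,0,0,0,0,0,0,0,0,0,0,0,0,0],"drz":[0,0,0,0,0,0,0,0,0,0,0,0,0,0,0,0,0,0,0,0]}' | python3 -m jog; python3 - <<'E'
from h import *
plan((.4055,-.3018,.0855))
a=ctrl.get_image("top"); b=cv2.imread("pics/topj.png")[:,:,::-1]
def hubc(im):  # bright hub top inside the disc
    g=cv2.cvtColor(np.ascontiguousarray(im[198:248,117:167]),cv2.COLOR_RGB2GRAY); g=cv2.resize(g,None,fx=8,fy=8,interpolation=2)
    m=np.zeros_like(g);cv2.circle(m,(206,217),125,255,-1)
    t=((g>75)&(m>0)).astype(np.uint8);k=max(cv2.findContours(t,0,1)[0],key=cv2.contourArea);return cv2.fitEllipse(k)
print(hubc(b),hubc(a))
E
```

```text
t: 36.05
tool_pos: [0.4044, -0.3011, 0.2137]
tool_rot: [-2.386, -2.042, -0.0]
contact_force: [0.6, -0.6, 0.2]
opening: 0.0602
grip_force: 0.0
t 36.05 pos [ 0.4044 -0.3011  0.2137] rot [-0.0007 -0.0007  0.002 ] open 0.0602 grip 0.0 F [ 0.6492 -0.6387  0.2023]
(0.4055, -0.3018, 0.0855) -> [-0.0006  0.0013  0.1282]
((197.49282836914062, 205.46556091308594), (181.73489379882812, 192.15879821777344), 43.6046142578125) ((184.45913696289062, 202.7322998046875), (181.77105712890625, 193.15139770507812), 41.893009185791016)
```

The hub moved about +4.2 mm in y and +0.9 mm in x, so it is centred now. Next, the bar goes back.

```bash
echo '{"aperture":[0.06,0.06,0.06,0.06,0.06,0.06,0.06,0.03,0.03,0.03,0.03,0.03,0.03],"sx":[-0.001,-0.001,-0.001,-0.001,-0.001,-0.001,-0.001,-0.001,-0.001,-0.001,-0.001,-0.001,-0.001],"sy":[0.001,0.001,0.001,0.001,0.001,0.001,0.001,0.001,0.001,0.001,0.001,0.001,0.001],"sz":[0.04,0.08,0.11,0.127,0.127,0.127,0.127,0.127,0.127,0.127,0.127,0.127,0.127],"drx":[0,0,0,0,0,0,0,0,0,0,0,0,0],"dry":[0,0,0,0,0,0,0,0,0,0,0,0,0],"drz":[0,0,0,0,0,0,0,0,0,0,0,0,0]}' | python3 -m jog 60; echo '{"aperture":[0.03,0.03,0.03,0.03,0.03,0.03,0.03],"sx":[0,0,0,0,0,0,0],"sy":[0,0,0,0,0,0,0],"sz":[-0.03,-0.07,-0.11,-0.14,-0.14,-0.14,-0.14],"drx":[0,0,0,0,0,0,0],"dry":[0,0,0,0,0,0,0],"drz":[0,0,0,0,0,0,0]}' | python3 -m jog; python3 - <<'E'
from h import *
plan((.6182,.0851,.23))
E
```

```text
t: 37.18
tool_pos: [0.4059, -0.3046, 0.0899]
tool_rot: [2.386, 2.038, 0.0]
contact_force: [-2.4, 1.6, 6.8]
opening: 0.0392
grip_force: 60.3
t: 37.77
tool_pos: [0.4041, -0.3027, 0.225]
tool_rot: [-2.386, -2.038, 0.0]
contact_force: [-0.5, 0.6, -4.4]
opening: 0.0393
grip_force: 62.8
t 37.7667 pos [ 0.4041 -0.3027  0.225 ] rot [-0.0027 -0.002   0.    ] open 0.0393 grip 62.84870266914368 F [-0.4891  0.6404 -4.4015]
(0.6182, 0.0851, 0.23) -> [ 0.4165  0.1508 -0.0046]
```

```bash
echo '{"aperture":[0.03,0.03,0.03,0.03,0.03,0.03,0.03,0.03,0.03,0.03,0.03,0.03,0.03,0.03,0.03,0.03,0.03,0.03,0.03,0.03],"sx":[0.414,0.414,0.414,0.414,0.414,0.414,0.414,0.414,0.414,0.414,0.414,0.414,0.414,0.414,0.414,0.414,0.414,0.414,0.414,0.414],"sy":[0.15,0.15,0.15,0.15,0.15,0.15,0.15,0.15,0.15,0.15,0.15,0.15,0.15,0.15,0.15,0.15,0.15,0.15,0.15,0.15],"sz":[0,0,0,0,0,0,0,0,0,0,0,0,0.04,0.08,0.105,0.118,0.118,0.118,0.118,0.118],"drx":[0,0,0,0,0,0,0,0,0,0,0,0,0,0,0,0,0,0,0,0],"dry":[0,0,0,0,0,0,0,0,0,0,0,0,0,0,0,0,0,0,0,0],"drz":[0,0,0,0,0,0,0,0,0,0,0,0,0,0,0,0,0,0,0,0]}' | python3 -m jog; python3 - <<'E'
from h import *
plan((.6178,.0823,.0969))
E
```

```text
t: 39.43
tool_pos: [0.6198, 0.0818, 0.1123]
tool_rot: [2.387, 2.038, 0.006]
contact_force: [0.3, 0.5, -3.7]
opening: 0.039
grip_force: 62.4
t 39.4333 pos [0.6198 0.0818 0.1123] rot [ 0.0048 -0.0008 -0.0001] open 0.039 grip 62.40520477294922 F [ 0.3402  0.506  -3.677 ]
(0.6178, 0.0823, 0.0969) -> [ 0.0002 -0.0021  0.0154]
```

```bash
echo '{"aperture":[0.03,0.03,0.03,0.03,0.03,0.03],"sx":[0,0,0,0,0,0],"sy":[-0.001,-0.001,-0.001,-0.001,-0.001,-0.001],"sz":[0.005,0.009,0.011,0.011,0.011,0.011],"drx":[0,0,0,0,0,0],"dry":[0,0,0,0,0,0],"drz":[0,0,0,0,0,0]}' | python3 -m jog; python3 - <<'E'
from h import *
plan((.6178,.0823,.0969))
E
```

```text
t: 39.93
tool_pos: [0.6169, 0.0821, 0.0983]
tool_rot: [-2.389, -2.04, -0.0]
contact_force: [0.3, -0.0, -4.1]
opening: 0.0391
grip_force: 62.6
t 39.9333 pos [0.6169 0.0821 0.0983] rot [-0.     -0.      0.0001] open 0.0391 grip 62.58698344230652 F [ 0.3053 -0.0383 -4.1142]
(0.6178, 0.0823, 0.0969) -> [0.0004 0.0009 0.0014]
```

```bash
echo '{"aperture":[0.03,0.03,0.03,0.03,0.03],"sx":[0,0,0,0,0],"sy":[0.001,0.001,0.001,0.001,0.001],"sz":[0.001,0.002,0.003,0.003,0.003],"drx":[0,0,0,0,0],"dry":[0,0,0,0,0],"drz":[0,0,0,0,0]}' | python3 -m jog
```

```text
t: 40.35
tool_pos: [0.6184, 0.0819, 0.097]
tool_rot: [2.388, 2.04, 0.001]
contact_force: [-4.8, -0.7, 5.5]
opening: 0.0392
grip_force: 63.7
```

```bash
echo '{"aperture":[0.06,0.06,0.06,0.06,0.06,0.06,0.06,0.06,0.06,0.06],"sx":[0,0,0,0,0,0,0,0,0,0],"sy":[0,0,0,0,0,0,0,0,0,0],"sz":[0,0,0,0,-0.02,-0.06,-0.1,-0.12,-0.12,-0.12],"drx":[0,0,0,0,0,0,0,0,0,0],"dry":[0,0,0,0,0,0,0,0,0,0],"drz":[0,0,0,0,0,0,0,0,0,0]}' | python3 -m jog; python3 - <<'E'
from h import *
plan((.4802,-.3116,.213))
E
```

```text
t: 41.18
tool_pos: [0.619, 0.0819, 0.2174]
tool_rot: [2.387, 2.039, 0.005]
contact_force: [-0.8, 0.4, -0.3]
opening: 0.06
grip_force: 0.0
t 41.1833 pos [0.619  0.0819 0.2174] rot [ 0.0041 -0.0007  0.0001] open 0.06 grip 0.0 F [-0.8151  0.3802 -0.253 ]
(0.4802, -0.3116, 0.213) -> [-0.4104 -0.0756  0.0038]
```

```bash
echo '{"aperture":[0.06,0.06,0.06,0.06,0.06,0.06,0.06,0.06,0.06,0.06,0.06,0.06,0.06,0.06,0.06],"sx":[-0.41,-0.41,-0.41,-0.41,-0.41,-0.41,-0.41,-0.41,-0.41,-0.41,-0.41,-0.41,-0.41,-0.41,-0.41],"sy":[-0.076,-0.076,-0.076,-0.076,-0.076,-0.076,-0.076,-0.076,-0.076,-0.076,-0.076,-0.076,-0.076,-0.076,-0.076],"sz":[0,0,0,0,0,0,0,0,0,0,0,0,0,0,0],"drx":[0,0,0,0,0,0,0,0,0,0,0,0,0,0,0],"dry":[0,0,0,0,0,0,0,0,0,0,0,0,0,0,0],"drz":[0,0,0,0,0,0,0,0,0,0,0,0,0,0,0]}' | python3 -m jog; cat >> h.py <<'E'
def shift(c,box,P,new,old=None,tag="0"):
    "sub-pixel shift of the patch (l,t,r,b) from the first picture; world shift at P"
    up=lambda g:cv2.resize(cv2.GaussianBlur(g,(3,3),0),None,fx=8,fy=8,interpolation=cv2.INTER_CUBIC)
    a=up(cv2.imread(f"pics/{c}{tag}.png"));b=up(np.ascontiguousarray(new[:,:,::-1]))
    l,t,r,bt=[8*v for v in box]; m=48
    s=cv2.matchTemplate(b[t-m:bt+m,l-m:r+m],a[t:bt,l:r],cv2.TM_CCOEFF_NORMED)
    _,v,_,k=cv2.minMaxLoc(s); d=(np.array(k)-m)/8
    p=proj(c,P)[0]; w=onz(c,p+d,P[2])-onz(c,p,P[2])
    print(c,"px",d,"score",round(v,3),"world mm",(w*1000).round(1))
E
python3 - <<'E'
from h import *
plan((.4802,-.3116,.0911))
s=ctrl.get_image("side");t=ctrl.get_image("top")
for n,i in(("side",s),("top",t)): cv2.imwrite(f"pics/{n}k.png",i[:,:,::-1])
shift("side",(254,130,280,170),(.617,.084,.09),s)
shift("top",(206,166,232,184),(.617,.084,.122),t)
shift("side",(282,160,302,174),(.68,.1,.02),s)   # collar as reference
shift("top",(204,156,218,169),(.68,.1,.02),t)
E
```

```text
t: 42.43
tool_pos: [0.4791, -0.3096, 0.2146]
tool_rot: [-2.386, -2.042, -0.0]
contact_force: [0.3, 0.4, -0.3]
opening: 0.0602
grip_force: 0.0
t 42.4333 pos [ 0.4791 -0.3096  0.2146] rot [-0.0009 -0.0008  0.0022] open 0.0602 grip 0.0 F [ 0.3014  0.4031 -0.2775]
(0.4802, -0.3116, 0.0911) -> [-0.0019  0.0015  0.1235]
side px [0.875 0.25 ] score 0.953 world mm [ 1.9 -1.1]
top px [ 0. -1.] score 0.985 world mm [ 2.5 -0.3]
side px [0.125 0.125] score 0.988 world mm [ 0.2 -0.5]
top px [-0.125 -0.125] score 0.964 world mm [0.4 0.3]
```

The bar stands within about 2 mm of its starting spot. The robot-frame x has a bias of about +2 mm, which I take off for the next two. Now the shaft.

```bash
echo '{"aperture":[0.05,0.05,0.05,0.05,0.05,0.05,0.05,0.05,0.015,0.015,0.015,0.015,0.015,0.015],"sx":[-0.001,-0.001,-0.001,-0.001,-0.001,-0.001,-0.001,-0.001,-0.001,-0.001,-0.001,-0.001,-0.001,-0.001],"sy":[0.001,0.001,0.001,0.001,0.001,0.001,0.001,0.001,0.001,0.001,0.001,0.001,0.001,0.001],"sz":[0.04,0.08,0.11,0.123,0.123,0.123,0.123,0.123,0.123,0.123,0.123,0.123,0.123,0.123],"drx":[0,0,0,0,0,0,0,0,0,0,0,0,0,0],"dry":[0,0,0,0,0,0,0,0,0,0,0,0,0,0],"drz":[0,0,0,0,0,0,0,0,0,0,0,0,0,0]}' | python3 -m jog 60; echo '{"aperture":[0.015,0.015,0.015,0.015,0.015,0.015,0.015],"sx":[0,0,0,0,0,0,0],"sy":[0,0,0,0,0,0,0],"sz":[-0.03,-0.07,-0.11,-0.14,-0.14,-0.14,-0.14],"drx":[0,0,0,0,0,0,0],"dry":[0,0,0,0,0,0,0],"drz":[0,0,0,0,0,0,0]}' | python3 -m jog; python3 - <<'E'
from h import *
plan((.6239,-.0672,.23))
E
```

```text
t: 43.7
tool_pos: [0.4801, -0.313, 0.0941]
tool_rot: [2.387, 2.039, 0.0]
contact_force: [-2.9, 1.3, 6.0]
opening: 0.0218
grip_force: 58.5
t: 44.28
tool_pos: [0.4784, -0.3113, 0.2292]
tool_rot: [-2.385, -2.037, 0.001]
contact_force: [-0.7, -0.1, -5.2]
opening: 0.0216
grip_force: 60.4
t 44.2833 pos [ 0.4784 -0.3113  0.2292] rot [-0.0041 -0.0026  0.    ] open 0.0216 grip 60.44874429702759 F [-0.6562 -0.0513 -5.1623]
(0.6239, -0.0672, 0.23) -> [ 0.2639  0.1056 -0.0006]
```

```bash
echo '{"aperture":[0.015,0.015,0.015,0.015,0.015,0.015,0.015,0.015,0.015,0.015,0.015,0.015,0.015,0.015,0.015,0.015,0.015,0.015,0.015],"sx":[0.263,0.263,0.263,0.263,0.263,0.263,0.263,0.263,0.263,0.263,0.263,0.263,0.263,0.263,0.263,0.263,0.263,0.263,0.263],"sy":[0.106,0.106,0.106,0.106,0.106,0.106,0.106,0.106,0.106,0.106,0.106,0.106,0.106,0.106,0.106,0.106,0.106,0.106,0.106],"sz":[0,0,0,0,0,0,0,0,0,0.04,0.08,0.105,0.118,0.122,0.122,0.122,0.122,0.122,0.122],"drx":[0,0,0,0,0,0,0,0,0,0,0,0,0,0,0,0,0,0,0],"dry":[0,0,0,0,0,0,0,0,0,0,0,0,0,0,0,0,0,0,0],"drz":[0,0,0,0,0,0,0,0,0,0,0,0,0,0,0,0,0,0,0]}' | python3 -m jog; python3 - <<'E'
from h import *
plan((.6239,-.068,.1011))
E
```

```text
t: 45.87
tool_pos: [0.6265, -0.0695, 0.1124]
tool_rot: [2.387, 2.039, 0.003]
contact_force: [0.5, -0.3, -4.6]
opening: 0.022
grip_force: 59.9
t 45.8667 pos [ 0.6265 -0.0695  0.1124] rot [0.0034 0.0003 0.    ] open 0.022 grip 59.85980987548828 F [ 0.5199 -0.3328 -4.6107]
(0.6239, -0.068, 0.1011) -> [ 0.001  -0.0029  0.0113]
```

```bash
echo '{"aperture":[0.015,0.015,0.015,0.015,0.015],"sx":[0.001,0.001,0.001,0.001,0.001],"sy":[-0.002,-0.002,-0.002,-0.002,-0.002],"sz":[0.004,0.008,0.008,0.008,0.008],"drx":[0,0,0,0,0],"dry":[0,0,0,0,0],"drz":[0,0,0,0,0]}' | python3 -m jog; python3 - <<'E'
from h import *
plan((.6239,-.068,.1011))
E
```

```text
t: 46.28
tool_pos: [0.6233, -0.0677, 0.1019]
tool_rot: [-2.388, -2.04, 0.001]
contact_force: [0.1, -0.3, -5.0]
opening: 0.0216
grip_force: 60.1
t 46.2833 pos [ 0.6233 -0.0677  0.1019] rot [-0.0008 -0.0001  0.0001] open 0.0216 grip 60.11369705200195 F [ 0.0572 -0.3218 -5.0122]
(0.6239, -0.068, 0.1011) -> [-0.0002  0.0007  0.0008]
```

```bash
echo '{"aperture":[0.015,0.015,0.015,0.015,0.015],"sx":[0,0,0,0,0],"sy":[0,0,0,0,0],"sz":[0.001,0.002,0.0025,0.0025,0.0025],"drx":[0,0,0,0,0],"dry":[0,0,0,0,0],"drz":[0,0,0,0,0]}' | python3 -m jog
```

```text
t: 46.7
tool_pos: [0.6239, -0.0681, 0.1017]
tool_rot: [2.388, 2.04, -0.0]
contact_force: [-4.8, 0.1, 5.6]
opening: 0.0216
grip_force: 61.2
```

```bash
echo '{"aperture":[0.045,0.045,0.045,0.045,0.045,0.045,0.045,0.075,0.075,0.075],"sx":[0,0,0,0,0,0,0,0,0,0],"sy":[0,0,0,0,0,0,0,0,0,0],"sz":[0,0,0,0,-0.02,-0.06,-0.1,-0.12,-0.12,-0.12],"drx":[0,0,0,0,0,0,0,0,0,0],"dry":[0,0,0,0,0,0,0,0,0,0],"drz":[0,0,0,0,0,0,0,0,0,0]}' | python3 -m jog; python3 - <<'E'
from h import *
plan((.5539,-.3194,.22))
E
```

```text
t: 47.53
tool_pos: [0.6247, -0.068, 0.2222]
tool_rot: [2.386, 2.038, 0.004]
contact_force: [0.3, 0.0, -0.4]
opening: 0.075
grip_force: 0.0
t 47.5333 pos [ 0.6247 -0.068   0.2222] rot [0.0046 0.0003 0.0002] open 0.075 grip 0.0 F [ 0.2897  0.0193 -0.4472]
(0.5539, -0.3194, 0.22) -> [-0.2594 -0.0307  0.0022]
```

```bash
echo '{"aperture":[0.075,0.075,0.075,0.075,0.075,0.075,0.075,0.075,0.075,0.075,0.075],"sx":[-0.259,-0.259,-0.259,-0.259,-0.259,-0.259,-0.259,-0.259,-0.259,-0.259,-0.259],"sy":[-0.03,-0.03,-0.03,-0.03,-0.03,-0.03,-0.03,-0.03,-0.03,-0.03,-0.03],"sz":[0,0,0,0,0,0,0,0,0,0,0],"drx":[0,0,0,0,0,0,0,0,0,0,0],"dry":[0,0,0,0,0,0,0,0,0,0,0],"drz":[0,0,0,0,0,0,0,0,0,0,0]}' | python3 -m jog; python3 - <<'E'
from h import *
plan((.5539,-.3194,.0826))
s=ctrl.get_image("side");t=ctrl.get_image("top")
for n,i in(("side",s),("top",t)): cv2.imwrite(f"pics/{n}l.png",i[:,:,::-1])
shift("side",(264,172,288,225),(.624,-.067,.06),s)
shift("top",(266,160,288,188),(.624,-.067,.08),t)
E
```

```text
t: 48.45
tool_pos: [0.5538, -0.3173, 0.219]
tool_rot: [-2.386, -2.042, -0.0]
contact_force: [0.5, -0.9, -0.7]
opening: 0.0748
grip_force: 0.0
t 48.45 pos [ 0.5538 -0.3173  0.219 ] rot [-0.001  -0.0009  0.0021] open 0.0748 grip 0.0 F [ 0.4515 -0.8843 -0.6589]
(0.5539, -0.3194, 0.0826) -> [-0.0022  0.0006  0.1364]
side px [ 1.875 -0.75 ] score 0.299 world mm [4.2 2.1]
top px [-0.5  0. ] score 0.945 world mm [0.2 1.3]
```

```bash
echo '{"aperture":[0.07,0.07,0.07,0.07,0.07,0.07,0.07,0.07,0.04,0.04,0.04,0.04,0.04,0.04],"sx":[-0.001,-0.001,-0.001,-0.001,-0.001,-0.001,-0.001,-0.001,-0.001,-0.001,-0.001,-0.001,-0.001,-0.001],"sy":[0,0,0,0,0,0,0,0,0,0,0,0,0,0],"sz":[0.04,0.08,0.115,0.135,0.135,0.135,0.135,0.135,0.135,0.135,0.135,0.135,0.135,0.135],"drx":[0,0,0,0,0,0,0,0,0,0,0,0,0,0],"dry":[0,0,0,0,0,0,0,0,0,0,0,0,0,0],"drz":[0,0,0,0,0,0,0,0,0,0,0,0,0,0]}' | python3 -m jog 60; echo '{"aperture":[0.04,0.04,0.04,0.04,0.04,0.04,0.04],"sx":[0,0,0,0,0,0,0],"sy":[0,0,0,0,0,0,0],"sz":[-0.03,-0.07,-0.11,-0.14,-0.14,-0.14,-0.14],"drx":[0,0,0,0,0,0,0],"dry":[0,0,0,0,0,0,0],"drz":[0,0,0,0,0,0,0]}' | python3 -m jog; python3 - <<'E'
from h import *
plan((.5578,.0062,.23))
E
```

```text
t: 49.72
tool_pos: [0.554, -0.3208, 0.0875]
tool_rot: [2.387, 2.039, 0.0]
contact_force: [-3.0, 0.8, 6.2]
opening: 0.0471
grip_force: 61.1
t: 50.3
tool_pos: [0.5522, -0.3192, 0.2225]
tool_rot: [-2.386, -2.038, 0.001]
contact_force: [-0.7, -0.4, -5.7]
opening: 0.047
grip_force: 63.8
t 50.3 pos [ 0.5522 -0.3192  0.2225] rot [-0.0032 -0.0017  0.    ] open 0.047 grip 63.78660913556814 F [-0.6704 -0.4291 -5.7221]
(0.5578, 0.0062, 0.23) -> [ 0.3223 -0.0454 -0.0069]
```

```bash
echo '{"aperture":[0.04,0.04,0.04,0.04,0.04,0.04,0.04,0.04,0.04,0.04,0.04,0.04,0.04,0.04,0.04,0.04,0.04,0.04,0.04],"sx":[0.321,0.321,0.321,0.321,0.321,0.321,0.321,0.321,0.321,0.321,0.321,0.321,0.321,0.321,0.321,0.321,0.321,0.321,0.321],"sy":[-0.045,-0.045,-0.045,-0.045,-0.045,-0.045,-0.045,-0.045,-0.045,-0.045,-0.045,-0.045,-0.045,-0.045,-0.045,-0.045,-0.045,-0.045,-0.045],"sz":[-0.005,-0.005,-0.005,-0.005,-0.005,-0.005,-0.005,-0.005,-0.005,-0.005,-0.005,0.04,0.08,0.105,0.118,0.12,0.12,0.12,0.12],"drx":[0,0,0,0,0,0,0,0,0,0,0,0,0,0,0,0,0,0,0],"dry":[0,0,0,0,0,0,0,0,0,0,0,0,0,0,0,0,0,0,0],"drz":[0,0,0,0,0,0,0,0,0,0,0,0,0,0,0,0,0,0,0]}' | python3 -m jog; python3 - <<'E'
from h import *
plan((.5578,.0045,.0945))
E
```

```text
t: 51.88
tool_pos: [0.5611, 0.0036, 0.1078]
tool_rot: [2.386, 2.037, 0.005]
contact_force: [-0.2, 0.1, -4.6]
opening: 0.047
grip_force: 63.8
t 51.8833 pos [0.5611 0.0036 0.1078] rot [ 0.0052 -0.0001 -0.0004] open 0.047 grip 63.83639797568321 F [-0.1947  0.0781 -4.5524]
(0.5578, 0.0045, 0.0945) -> [ 0.0004 -0.0035  0.0133]
```

```bash
echo '{"aperture":[0.04,0.04,0.04,0.04,0.04],"sx":[0,0,0,0,0],"sy":[-0.002,-0.002,-0.002,-0.002,-0.002],"sz":[0.005,0.01,0.01,0.01,0.01],"drx":[0,0,0,0,0],"dry":[0,0,0,0,0],"drz":[0,0,0,0,0]}' | python3 -m jog; python3 - <<'E'
from h import *
plan((.5578,.0045,.0945))
E
```

```text
t: 52.3
tool_pos: [0.5569, 0.0045, 0.0948]
tool_rot: [-2.389, -2.04, 0.0]
contact_force: [0.8, -0.5, -4.2]
opening: 0.0471
grip_force: 63.9
t 52.3 pos [0.5569 0.0045 0.0948] rot [-0.0003  0.      0.0002] open 0.0471 grip 63.8631147891283 F [ 0.7625 -0.4503 -4.156 ]
(0.5578, 0.0045, 0.0945) -> [0.0001 0.0009 0.0003]
```

```bash
echo '{"aperture":[0.04,0.04,0.04,0.04],"sx":[0,0,0,0],"sy":[0,0,0,0],"sz":[0.001,0.0015,0.0015,0.0015],"drx":[0,0,0,0],"dry":[0,0,0,0],"drz":[0,0,0,0]}' | python3 -m jog
```

```text
t: 52.63
tool_pos: [0.5572, 0.0046, 0.0945]
tool_rot: [-2.388, -2.04, 0.0]
contact_force: [-4.3, 1.1, 5.6]
opening: 0.0473
grip_force: 65.0
```

Contact. I release, rise, and move back clear for a final check.

```bash
echo '{"aperture":[0.064,0.064,0.064,0.064,0.064,0.064,0.064,0.064,0.064],"sx":[0,0,0,0,0,0,0,0,0],"sy":[0,0,0,0,0,0,0,0,0],"sz":[0,0,0,0,-0.02,-0.06,-0.1,-0.13,-0.13],"drx":[0,0,0,0,0,0,0,0,0],"dry":[0,0,0,0,0,0,0,0,0],"drz":[0,0,0,0,0,0,0,0,0]}' | python3 -m jog; echo '{"aperture":[0.064,0.064,0.064,0.064,0.064,0.064,0.064,0.064,0.064,0.064,0.064],"sx":[-0.32,-0.32,-0.32,-0.32,-0.32,-0.32,-0.32,-0.32,-0.32,-0.32,-0.32],"sy":[-0.1,-0.1,-0.1,-0.1,-0.1,-0.1,-0.1,-0.1,-0.1,-0.1,-0.1],"sz":[0,0,0,0,0,0,0,0,0,0,0],"drx":[0,0,0,0,0,0,0,0,0,0,0],"dry":[0,0,0,0,0,0,0,0,0,0,0],"drz":[0,0,0,0,0,0,0,0,0,0,0]}' | python3 -m jog; python3 - <<'E'
from h import *
plan()
s=ctrl.get_image("side");t=ctrl.get_image("top")
for n,b,P,i in(("side",(230,148,256,190),(.558,.007,.09),s),("top",(242,186,262,214),(.558,.007,.1),t),("side",(254,130,280,170),(.617,.084,.09),s),("top",(206,166,232,184),(.617,.084,.122),t),("top",(266,160,288,188),(.624,-.067,.08),t),("side",(263,172,288,226),(.624,-.067,.06),s),("top",(204,156,218,169),(.68,.1,.02),t),("top",(234,224,302,248),(.5,-.03,.02),t)):
    print(b);shift(n,b,P,i)
S=cv2.resize(np.ascontiguousarray(s[95:245,180:340,::-1]),(420,394),interpolation=2);T=cv2.resize(np.ascontiguousarray(t[125:255,110:315,::-1]),(380,241),interpolation=2)
o=np.zeros((394,800,3),np.uint8);o[:,:420]=S;o[:241,420:]=T;cv2.imwrite("pics/m.png",o)
E
```

```text
t: 53.38
tool_pos: [0.5612, 0.004, 0.2325]
tool_rot: [2.38, 2.033, 0.016]
contact_force: [1.4, 0.9, 0.8]
opening: 0.0639
grip_force: 0.0
t: 54.3
tool_pos: [0.4083, -0.2958, 0.223]
tool_rot: [-2.389, -2.039, -0.001]
contact_force: [-0.1, 0.3, -0.7]
opening: 0.0639
grip_force: 0.0
t 54.3 pos [ 0.4083 -0.2958  0.223 ] rot [ 0.0001 -0.0006 -0.0007] open 0.0639 grip 0.0 F [-0.1365  0.3378 -0.7466]
(230, 148, 256, 190)
side px [-0.25  0.  ] score 0.985 world mm [-0.5  0. ]
(242, 186, 262, 214)
top px [0.25 0.5 ] score 0.981 world mm [-1.3 -0.5]
(254, 130, 280, 170)
side px [0.75 0.25] score 0.977 world mm [ 1.6 -1.1]
(206, 166, 232, 184)
top px [ 0. -1.] score 0.985 world mm [ 2.5 -0.3]
(266, 160, 288, 188)
top px [-0.5   -0.125] score 0.976 world mm [0.5 1.2]
(263, 172, 288, 226)
side px [ 0.5   -0.375] score 0.537 world mm [1.2 1.1]
(204, 156, 218, 169)
top px [-0.125 -0.125] score 0.962 world mm [0.4 0.3]
(234, 224, 302, 248)
top px [0. 0.] score 0.999 world mm [0. 0.]
```

View pics/m.png

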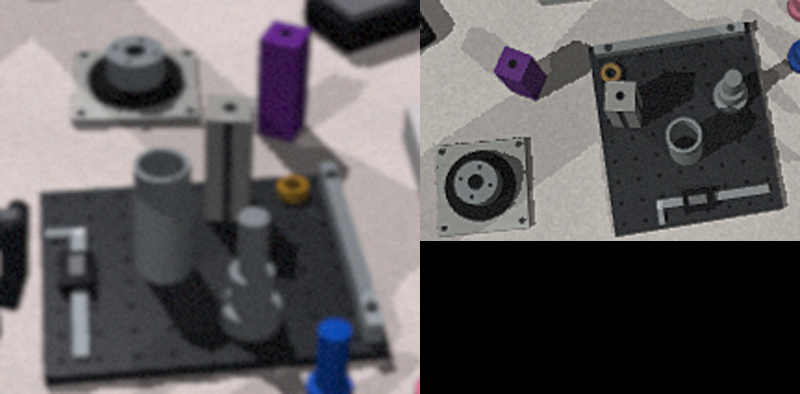

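The hub lies flat on the pad's middle at (133,65) in the left crop. The tube (163,215), bar (228,160) and shaft (252,275) stand upright within about 2.5 mm of where they started. The collar and caliper have not moved, and the arm is clear, so I hand in.

```bash
python3 -c "
from station import ctrl
print(ctrl.finish_job())"
```

```text
the job is handed in; nothing more can be done
None
```

I handed the job in at 54 s: the hub lies flat on the middle of the pad after one roughly 4 mm correction. By the final pictures, the tube, bar and shaft stand upright within about 2.5 mm of their starting spots, and the collar and caliper are where they were; the station returned no verdict.

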